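Put the microscopy kit away and shut the case

ROBOT

A 6-joint arm with a two-finger parallel gripper is mounted at the origin on a cart in front of the work surface, level with it; the furniture and walls round the work are solid. World frame = base frame: x ahead of the robot, y to its left, z up, the work surface at z = 0. Lengths are in m, angles in rad, forces in N, time in s.
With the tool pointing down it reaches from about 0.225 to 0.875 m from the base axis. Payload 3.4 kg.
Tool frame: the origin (TCP) lies between the finger pads; the fingertips stand 25 mm ahead of it and the grasp point (between the pads) lies 6 mm ahead of it (manip.tips_ahead is the distance from the TCP to the fingertips, in m); z points along the fingers, x is the direction in which the jaws open and shut, and the axes are right-handed (so a half turn about z gives the same grasp; the last joint's range is limited). The gripper opens to 85 mm and grips with 20 to 120 N. Pads are 22 mm wide; open, the fingers measure 114 mm over their backs; the gripper's body (76 mm by 85 mm) begins 54 mm behind the grasp point. The pads swing forward as they close: fully open they stand 13 mm farther back than shut.
Start: joints at [-1.225, 0.276, 1.505, -0, 1.361, -0.121], TCP at [0.259, -0.514, 0.256] pointing down, gripper open.
Joint ranges: [-2.89, 2.89], [-0.75, 2.08], [0.22, 2.7], [-1.18, 4.32], [0.11, 2.71], [-2.7, 2.7]. Speed limits (rad/s): [2.57, 2.57, 3.14, 3.14, 3.14, 3.14].

INTERFACE

Orientations are given as a unit quaternion [w, x, y, z].
In Python, from rig import manip gives the robot as it stands. The module is installed in compiled form; this text tells all that it offers.
- The arm moves only by the tool send_rows, never from a script. Its argument "plan" is a list of rows, each an object with "linear": the shift along the tool's x, y, z in m, a list of three; "delta_rot": the turn, a rotation vector about the tool's x, y, z in degrees, a list of three; "fingers": the finger opening in m, from 0 to 0.0854. A call has 1 to 12 rows; each row shifts and turns the pose as measured when the row begins, along the tool's axes as they then stand; what a row does not reach is not made up. A row lasts 1/12 s, in which the tool goes at most 41.7 mm and 7.16 degrees, less where a joint would pass 70% of its speed; a pose out of reach is approached as far as the arm can. A call with a gripper value outside its range is refused whole. The fingers move at their own pace and stop on an object; "force" is the grip in N (left out, the last holds). Time passes only in rows, so rows that do not move let the fingers close. It gives the time, the measured TCP pose, the force and the opening at its end, in the units of the state.
- manip.get_state(): the state, without advancing time (a new reading comes with each control period).
- manip.get_image(name): name is "scene" or "top"; returns the picture (480x640x3 uint8, red, green, blue); there is no depth.
- manip.camera_info(name): a dict with "K" (3x3 intrinsics, pixels), "dist" ([k1, k2, p1, p2, k3] as OpenCV has them; the pictures are not rectified), "rvec" (rotation vector, rad) and "tvec" (3), from world to camera coordinates, as OpenCV has them. Camera axes: x right, y down, z forward; pixel columns grow to the right and rows downward; lengths in m; the calibration is good to about 2 mm. A picture is of the moment at which its call begins. camera_info takes no time and is no camera call.
- manip.sign_off(): hands the job in, once; it reports no verdict.
Trained networks look in the newest picture that a camera, given by its name, has taken for a name from the list of things; names that differ only in an ending like _2 or _b are one class to them, and where a whole thing is asked for, a point or a joint stands for the part that bears it (a point fixed in the world has none). Each returns a list of dicts, best first, with "p" (0 to 1); they miss things now and then, are a little off and sometimes report something else, mostly with a low value. They report only what shows in the picture. A call takes as long as a camera call. They do not tell look-alikes from the thing itself.
- manip.find_in(thing, camera): "extent" ([left, top, right, bottom] in pixels, round what is visible of it).
- manip.masks_of(thing, camera): "pixels" (480x640 bool, what is visible of it) and "extent" ([left, top, right, bottom] in pixels, round what is visible of it).
The state is a dict: "clock": time; "qpos": joint angles; "qd": joint speeds; "effort": joint torques, N m; "position": TCP position; "ee_rot": TCP orientation; "contact_force": force on the tool from outside, world axes, zero at the start; "moment": the same for the moment, N m; "width": finger opening in m.
Only numpy, scipy, OpenCV 4.12 (cv2) and the standard library are available. Lean on these libraries where they do the work, as an engineer would, in place of code of your own. Each camera call takes 0.05 s, during which the arm holds its last target. There are 200 camera calls.

TASK

Put the microscopy kit away: stand the two bottles upright in the bottle stand, the slimmer bottle in the narrow well and the stouter one in the wide well, lay the tweezers in the long bay of the open instrument case and the small cover-glass box flat, right way up, in its front square bay, the one nearer you. When nothing stands above the rim, close the case's lid fully. Do not disturb the petri dish and the timer.

Things in the scene. Friction and masses are not known exactly. Their poses are not given: they have to be found in the camera images.
- stain_bottle: the slimmer bottle, a stain bottle with a cylindrical screw cap: round body 39 mm in diameter up to 93 mm, cap 35 mm in diameter up to 110 mm; 70 g. Standing upright; origin at the centre of its underside, z up along its axis
- dropper_bottle: the stouter bottle, a dropper bottle with a pointed nozzle: round body 53 mm in diameter, straight-sided up to about 70 mm, shoulder to 103 mm, nozzle up to 133 mm; 75 g. Standing upright; origin at the centre of its underside, z up along its axis
- forceps: steel tweezers lying flat, 12 mm wide, 120 mm long, 9 mm high; 18 g. Origin at mid length on the underside; y runs along them, z up
- coverslip_box: small square box of cover glasses, closed, 31 x 31 mm and 16 mm high; 22 g. Origin at the centre of its underside, sides along its x and y, z up
- case: instrument case, fixed, lid open; 160 (x) x 170 (y) x 30 mm high, walls and floor 4 mm. Origin: centre of underside; -x is the front (robot side), +x the hinge side, +y left. Long bay on the left: x -76 to 76, y 11 to 81 mm. Two square bays on the right: front x -76 to -4, rear x 0 to 76, both y -81 to 7 mm. Partitions between the bays reach 22 mm above the bench
- lid (a joint): lid angle: 0 closed, 1.57 upright, 1.75 to 1.95 at the start. Axis: the case's y through case point x = 80, z = 30.5 mm. Plate 160 x 170 x 8 mm, 120 g; its top is 38.5 mm above the bench when closed. The stiff hinge (0.14 Nm) keeps it where it is left; pushing it over from behind, then down near its free edge, takes 1 to 3 N
- lid_edge (a point): middle of the lid's free edge, on its outer face (the face that is on top when closed, at the back when open); moves with the lid. A small tab 50 mm wide sticks out 8 mm beyond the edge
- stand: bottle stand, a block fixed to the bench, 184 mm (its x) by 92 mm (its y), 34 mm high, with two round wells 26 mm deep (their floor 8 mm above the bench). Origin at the centre of its underside. Narrow well, 52 mm in diameter, centre at x = -48, y = 0 mm; wide well, 68 mm in diameter, centre at x = 42, y = 0 mm
- petri_dish: covered petri dish, 90 mm in diameter, 15 mm high, to be left alone; origin at the centre of its underside
- timer: oval lab timer, 52 x 84 mm, 35 mm high, to be left alone; origin at the centre of its underside
Mind the look-alikes: they are no part of the job. What is shaped like the stain_bottle but red is not meant.

How it is judged:
At the end, for the whole second after the job is handed in: Both bottles stand in their wells (centred within 10 mm, lean under 0.12 rad); tweezers on the long bay's floor, cover-glass box flat and right way up on the front square bay's floor; lid within 0.05 rad of closed; all at rest (x of stain_bottle in the frame of stand between -0.058 and -0.038 m and y of stain_bottle in the frame of stand between -0.01 and 0.01 m and z of stain_bottle in the frame of stand between 0.002 and 0.014 m and angle between each of stain_bottle, dropper_bottle's own z axis and vertical below 0.12 rad and x of dropper_bottle in the frame of stand between 0.032 and 0.052 m and y of dropper_bottle in the frame of stand between -0.01 and 0.01 m and z of dropper_bottle in the frame of stand between 0.002 and 0.014 m and x of forceps in the frame of case between -0.03 and 0.03 m and y of forceps in the frame of case between 0.011 and 0.081 m and z of forceps in the frame of case between -0.004 and 0.012 m and angle between forceps's own z axis and vertical below 0.2 rad and x of coverslip_box in the frame of case between -0.068 and -0.012 m and y of coverslip_box in the frame of case between -0.073 and -0.001 m and z of coverslip_box in the frame of case between -0.002 and 0.01 m and angle between coverslip_box's own z axis and vertical below 0.15 rad and value of joint lid below 0.05 rad and linear speed of each of stain_bottle, dropper_bottle, forceps, coverslip_box below 0.02 m/s); the robot touches nothing.
It fails at once if the petri dish was pushed more than 20 mm (distance of petri_dish from where it was at the start of the episode above 0.02 m).
It fails at once if the timer was pushed more than 20 mm (distance of timer from where it was at the start of the episode above 0.02 m).
It also fails if it takes over 120 s, if anything falls off the work surface, if the arm or the gripper's body presses on something with over 40 N, if the wrist force passes 120 N, or if a joint passes its speed limit or range.

## Working session

There is one attempt and no reset: what is moved stays moved. The work goes in short steps, Python scripts to look and compute and a tool call to move; the robot and the scene stay as the last step left them, time stands still between calls to the robot, and variables do not carry over. Pictures are saved under pics/ and viewed, about 12 in all and at most 16, crops included, and the job is handed in when it is done.

Besides the shell and the picture viewer there is one more tool, called after "Emit:" as a command line: name --argument value ..., lists and objects as JSON in quotes. send_rows: Moves the arm, as the interface text tells. Its arguments: {"type":"object","properties":{"plan":{"type":"array","items":{"type":"object","properties":{"linear":{"type":"array","items":{"type":"number"}},"delta_rot":{"type":"array","items":{"type":"number"}},"fingers":{"type":"number"}}}},"force":{"type":"number"}},"required":["plan"]}

```bash
mkdir -p pics
cat > h.py <<'E'
import numpy as np, cv2
from rig import manip
from scipy.spatial.transform import Rotation as R
def snap(cam,fn):
    im=manip.get_image(cam); cv2.imwrite('pics/'+fn,im[:,:,::-1]); return im
def cam(c):
    i=manip.camera_info(c); return np.array(i['K'],float),np.array(i['dist'],float),np.array(i['rvec'],float),np.array(i['tvec'],float)
def proj(c,P):
    K,d,r,t=cam(c); return cv2.projectPoints(np.array(P,float).reshape(-1,3),r,t,K,d)[0].reshape(-1,2)
def ray(c,uv,z):
    K,d,r,t=cam(c); n=cv2.undistortPoints(np.array(uv,float).reshape(-1,1,2),K,d).reshape(-1,2)
    M=cv2.Rodrigues(r)[0]; C=-M.T@t.ravel(); D=np.c_[n,np.ones(len(n))]@M
    s=(z-C[2])/D[:,2]; return C+D*s[:,None]
def tool(target):
    s=manip.get_state(); q=s['ee_rot']; M=R.from_quat([q[1],q[2],q[3],q[0]]).as_matrix()
    return M.T@(np.array(target)-np.array(s['position'])),M
E
python3 - <<'E'
from h import *
a=snap('top','t1.png');b=snap('scene','s1.png')
for c in('top','scene'):
    K,d,r,t=cam(c);M=cv2.Rodrigues(r)[0];print(c,-M.T@t.ravel(),K[0,0])
    for n in['stain_bottle','dropper_bottle','forceps','coverslip_box','case','lid','stand','petri_dish','timer']:
        for o in manip.find_in(n,c)[:3]: print(n,[round(x) for x in o['extent']],round(o['p'],2))
s=manip.get_state();print(s['position'],s['ee_rot'],s['clock'],manip.tips_ahead,s['width'])
E
```

```text
top [0.34587883 0.01244552 0.99005062] 521.0955965788794
stain_bottle [338, 215, 365, 250] 0.81
dropper_bottle [258, 216, 284, 253] 0.91
coverslip_box [337, 288, 357, 310] 0.69
coverslip_box [74, 218, 197, 287] 0.27
case [78, 221, 221, 370] 0.76
lid [76, 222, 197, 288] 0.69
stand [394, 234, 495, 300] 0.85
stand [285, 168, 329, 194] 0.7
petri_dish [218, 171, 266, 217] 0.74
timer [283, 168, 328, 194] 0.97
scene [-0.19883122 -0.49263652  0.47325081] 518.6286377678942
stain_bottle [304, 222, 325, 282] 0.84
stain_bottle [352, 218, 377, 284] 0.7
dropper_bottle [298, 201, 324, 259] 0.64
forceps [238, 271, 268, 294] 0.67
coverslip_box [313, 290, 332, 306] 0.55
case [170, 147, 254, 276] 0.83
lid [181, 147, 250, 230] 0.82
stand [320, 220, 336, 238] 0.6
stand [372, 279, 501, 365] 0.59
petri_dish [322, 220, 336, 240] 0.69
petri_dish [313, 289, 332, 309] 0.27
timer [347, 231, 385, 252] 0.53
[ 0.25877674 -0.51354441  0.25633   ] [ 4.05942784e-05  8.51489178e-01 -5.24372174e-01  3.70871850e-05] 1.0 0.025 0.08559749148532161
```

View pics/t1.png

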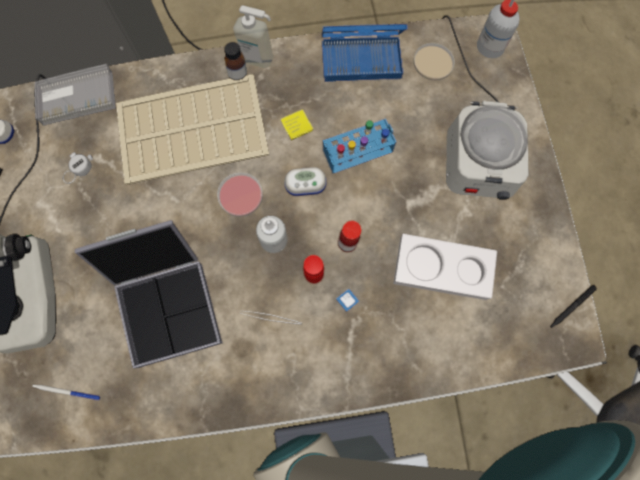

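View pics/s1.png

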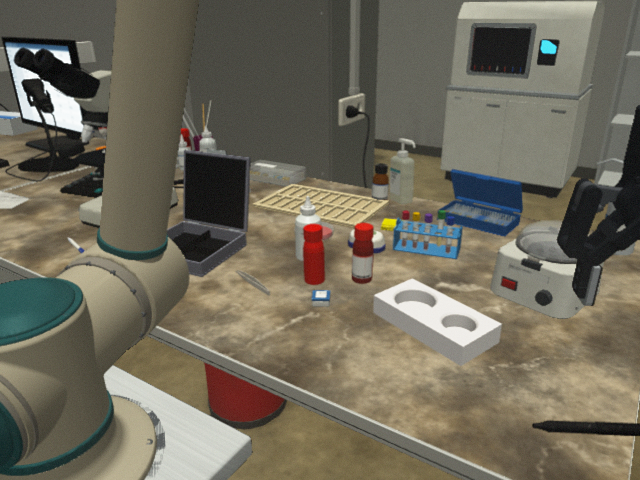

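The two slim bottle candidates are the all-red one at top (314,268) / scene (314,255) and the red-capped one with a label at top (349,236) / scene (363,253). The labelled one fits, because the all-red one is the look-alike. I'll confirm that in a crop while measuring.

```bash
cat >> h.py <<'E'
from scipy.optimize import minimize
def cyl(*rz):
    a=np.linspace(0,2*np.pi,40); return np.vstack([np.c_[r*np.cos(a),r*np.sin(a),0*a+z] for r,z in rz])
def box(w,l,h): return np.array([[x*w/2,y*l/2,z] for x in(-1,1) for y in(-1,1) for z in(0,h)])
MOD=dict(stain_bottle=cyl((.0195,0),(.0195,.093),(.0175,.11)),dropper_bottle=cyl((.0265,0),(.0265,.07),(.008,.103),(.004,.133)),
 coverslip_box=box(.031,.031,.016),stand=box(.184,.092,.034),forceps=box(.012,.12,.009),petri_dish=cyl((.045,0),(.045,.015)))
def fit(n,masks,x0):
    "masks: {cam:bool}; returns x,y,yaw,IoU per cam"
    S=4
    def iou(p,c,m):
        T=MOD[n]@R.from_euler('z',p[2]).as_matrix().T+[p[0],p[1],0]
        h=cv2.convexHull(proj(c,T).astype(np.float32)).reshape(-1,2)
        im=np.zeros((480*S,640*S),np.uint8); cv2.fillConvexPoly(im,np.int32((h+.5)*S*16),1,shift=4)
        a=cv2.resize(im.astype(np.float32),(640,480),interpolation=cv2.INTER_AREA)
        return np.minimum(a,m).sum()/np.maximum(a,m).sum()
    f=lambda p:-sum(iou(p,c,m) for c,m in masks.items())
    x0=np.array(x0,float); best=None
    for k in(0,.5):
        r=minimize(f,x0,method='Nelder-Mead',options=dict(initial_simplex=x0+np.array([[0,0,k],[.01,0,k],[0,.01,k],[0,0,k+.3]]),maxiter=90,xatol=2e-4))
        if best is None or r.fun<best.fun: best=r
    return best.x,[round(float(iou(best.x,c,m)),2) for c,m in masks.items()]
E
cat > m1.py <<'E'
from h import *
t=manip.get_image('top');s=manip.get_image('scene')
pk={'stain_bottle':(349,238,.05),'dropper_bottle':(270,235,.05),'coverslip_box':(347,299,.0),'stand':(446,266,.03),'petri_dish':(241,195,0),'forceps':(272,318,0)}
for n,(u,v,z) in pk.items():
    x0=ray('top',[(u,v)],z)[0]; ms={}
    for c in('top','scene'):
        uv=proj(c,[[x0[0],x0[1],z]])[0]
        L=manip.masks_of(n,c)
        L=[o for o in L if abs((o['extent'][0]+o['extent'][2])/2-uv[0])<15 and abs((o['extent'][1]+o['extent'][3])/2-uv[1])<20]
        if L: ms[c]=np.array(L[0]['pixels'],float)
    print(n,x0[:2].round(3))
    if ms:
        for k in ms: print('   ',k,fit(n,{k:ms[k]},[x0[0],x0[1],-.15]))
        if len(ms)>1: print('   both',fit(n,ms,[x0[0],x0[1],-.15]))
A=cv2.resize(t[200:380,70:390],None,fx=2.5,fy=2.5,interpolation=cv2.INTER_CUBIC)
B=cv2.resize(s[190:340,220:420],(400,300),interpolation=cv2.INTER_CUBIC)
C=cv2.resize(t[225:310,385:505],(400,283),interpolation=cv2.INTER_CUBIC)
im=np.zeros((600,800,3),np.uint8); im[:450]=A; 
cv2.imwrite('pics/a.png',A[:,:,::-1])
D=np.zeros((300,800,3),np.uint8);D[:,:400]=B;D[:283,400:]=C;cv2.imwrite('pics/b.png',D[:,:,::-1])
E
python3 m1.py
```

```text
stain_bottle [ 0.564 -0.08 ]
    top (array([ 0.56747925, -0.0788455 ,  0.38375245]), [0.91])
    scene (array([ 0.57074549, -0.08212133,  0.3709133 ]), [0.92])
   both (array([ 0.57062409, -0.0815596 , -0.10769348]), [0.82, 0.92])
dropper_bottle [0.593 0.065]
    top (array([0.59768115, 0.06232163, 0.05280687]), [0.93])
    scene (array([ 0.60890484,  0.06714353, -0.13540144]), [0.46])
   both (array([0.59809603, 0.06206296, 0.40056051]), [0.93, 0.43])
coverslip_box [ 0.458 -0.061]
    top (array([ 0.45636226, -0.05939619,  0.51133427]), [0.85])
    scene (array([ 0.459958  , -0.0608291 ,  0.54911044]), [0.89])
   both (array([ 0.45792055, -0.0611983 ,  0.58622737]), [0.8, 0.87])
stand [ 0.487 -0.254]
    top (array([ 0.48767039, -0.25467314,  1.23012016]), [0.98])
    scene (array([ 0.48967146, -0.25699137,  1.22299914]), [0.98])
   both (array([ 0.48849356, -0.25575608,  1.23236279]), [0.97, 0.97])
petri_dish [0.697 0.114]
    top (array([ 0.6971896 ,  0.11553203, -0.17085444]), [0.96])
    scene (array([ 0.7253371 ,  0.09901661, -0.00585317]), [0.28])
   both (array([0.69792392, 0.11490014, 0.57963547]), [0.95, 0.23])
forceps [0.445 0.086]
    scene (array([ 0.45026749,  0.0896742 , -0.34797829]), [0.76])
```

View pics/a.png

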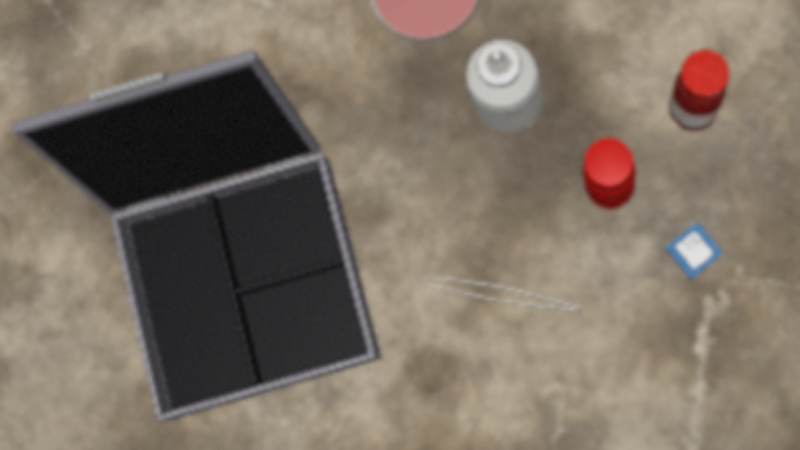

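View pics/b.png

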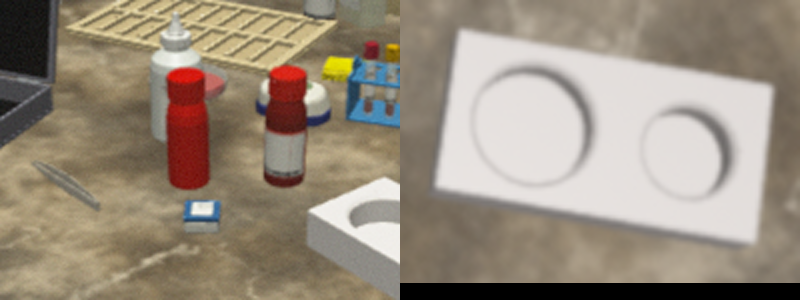

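The crop confirms it: the labelled bottle at top (349,236) is the stain bottle, and the all-red one at (314,268) is the decoy. Next I'll compute the case, forceps and wells.

```bash
cat > m2.py <<'E'
from h import *
C=lambda L:[(x/2.5+70-.3,y/2.5+200-.3) for x,y in L]
c=ray('top',C([(114,216),(325,156),(378,355),(160,418)]),.030); print('case rim HL HR FR FL',c[:,:2].round(4).tolist())
print([np.linalg.norm(c[i]-c[(i+1)%4]).round(4) for i in range(4)])
mod=np.array([[80,85],[80,-85],[-80,-85],[-80,85]])/1e3
A,_=cv2.estimateAffinePartial2D(mod.astype(np.float32),c[:,:2].astype(np.float32)); print('case',A[:,2],'yaw',np.arctan2(A[1,0],A[0,0]),'scale',np.hypot(A[0,0],A[1,0]))
f=ray('top',C([(432,280),(578,307)]),.005);print('forceps',f[:,:2].round(4).tolist(),f.mean(0)[:2],np.linalg.norm(f[0]-f[1]),'dir',np.arctan2(*(f[0]-f[1])[[1,0]]))
w=ray('top',[(531/400*120-120+385,125/283*85+225),(685/400*120-120+385,152/283*85+225)],.034)
print('wells img wide,narrow',w[:,:2])
w=ray('top',[(425,262.5),(470.5,271)],.034)
for x in(.042,-.048): print(np.array([.4885,-.2557])+x*np.array([np.cos(1.23),np.sin(1.23)]))
print('decoy',ray('top',C([(609,160)]),.11)[0],'timer',ray('top',[(305,181)],.035)[0])
M=R.from_quat(np.array(manip.get_state()['ee_rot'])[[1,2,3,0]]).as_matrix();print(M.round(3))
# model lines overlay for case base + forceps in scene
im=manip.get_image('scene').copy()
yaw=np.arctan2(A[1,0],A[0,0]);Rz=R.from_euler('z',yaw).as_matrix()
P=box(.16,.17,.03)@Rz.T+[A[0,2],A[1,2],0]
for p in np.vstack([proj('scene',P),proj('scene',f)]): cv2.circle(im,tuple(int(round(v*1)) for v in p),1,(0,255,0),-1)
cv2.imwrite('pics/c.png',cv2.resize(im[140:310,160:420],(780,510),interpolation=cv2.INTER_CUBIC)[:,:,::-1])
E
python3 m2.py
```

```text
case rim HL HR FR FL [[0.5457, 0.3722], [0.5668, 0.2049], [0.4128, 0.1828], [0.3899, 0.3505]]
[np.float64(0.1687), np.float64(0.1556), np.float64(0.1693), np.float64(0.1573)]
case [0.47878574 0.27760167] yaw 0.13535591748138492 scale 0.986450182556914
forceps [[0.4646, 0.1394], [0.4275, 0.0329]] [0.44602798 0.08613112] 0.11271284562041538 dir 1.2356717136969029
wells img wide,narrow [[ 0.49926202 -0.21345709]
 [ 0.46997013 -0.29790094]]
[ 0.50253798 -0.21611547]
[ 0.47245659 -0.30093946]
decoy [ 0.51514038 -0.005391    0.11      ] timer [ 0.69332686 -0.01604008  0.035     ]
[[ 0.45  -0.893  0.   ]
 [-0.893 -0.45  -0.   ]
 [ 0.     0.    -1.   ]]
```

View pics/c.png

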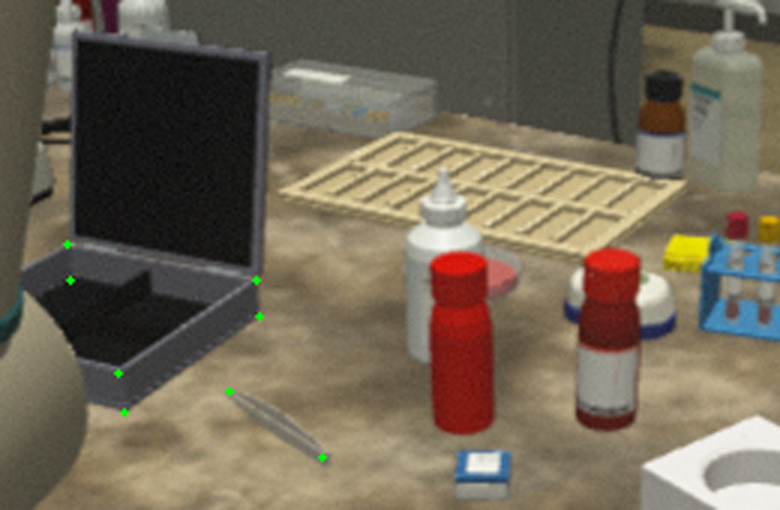

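The overlay matches the case corners and the forceps. First move: rotate the jaws to be tangential and head for the stain bottle.

Emit:
send_rows --plan '[{"delta_rot": [0, 0, 6.7]}, {"delta_rot": [0, 0, 6.7]}, {"delta_rot": [0, 0, 6.7]}, {"delta_rot": [0, 0, 6.7]}, {"linear": [-0.031, -0.022, 0.0033]}, {"linear": [-0.031, -0.022, 0.0033]}, {"linear": [-0.031, -0.022, 0.0033]}, {"linear": [-0.031, -0.022, 0.0033]}, {"linear": [-0.031, -0.022, 0.0033]}, {"linear": [-0.031, -0.022, 0.0033]}, {"linear": [-0.031, -0.022, 0.0033]}, {"linear": [-0.031, -0.022, 0.0033]}]'

```text
$.plan[0]: bad value
```

All keys are probably required.

Emit:
send_rows --plan '[{"linear": [0, 0, 0], "delta_rot": [0, 0, 6.7], "fingers": 0.085}, {"linear": [0, 0, 0], "delta_rot": [0, 0, 6.7], "fingers": 0.085}, {"linear": [0, 0, 0], "delta_rot": [0, 0, 6.7], "fingers": 0.085}, {"linear": [0, 0, 0], "delta_rot": [0, 0, 6.7], "fingers": 0.085}, {"linear": [-0.031, -0.022, 0.003], "delta_rot": [0, 0, 0], "fingers": 0.085}, {"linear": [-0.031, -0.022, 0.003], "delta_rot": [0, 0, 0], "fingers": 0.085}, {"linear": [-0.031, -0.022, 0.003], "delta_rot": [0, 0, 0], "fingers": 0.085}, {"linear": [-0.031, -0.022, 0.003], "delta_rot": [0, 0, 0], "fingers": 0.085}, {"linear": [-0.031, -0.022, 0.003], "delta_rot": [0, 0, 0], "fingers": 0.085}, {"linear": [-0.031, -0.022, 0.003], "delta_rot": [0, 0, 0], "fingers": 0.085}]'

```text
clock: 2.58
position: [0.3965, -0.3339, 0.2368]
ee_rot: [-0.003, -0.693, 0.721, -0.003]
contact_force: [0.0, -0.9, 0.0]
width: 0.0847
```

Emit:
send_rows --plan '[{"linear": [-0.033, -0.02, 0.003], "delta_rot": [0, 0, 0], "fingers": 0.085}, {"linear": [-0.033, -0.02, 0.003], "delta_rot": [0, 0, 0], "fingers": 0.085}, {"linear": [-0.033, -0.02, 0.003], "delta_rot": [0, 0, 0], "fingers": 0.085}, {"linear": [-0.033, -0.02, 0.003], "delta_rot": [0, 0, 0], "fingers": 0.085}, {"linear": [-0.033, -0.02, 0.003], "delta_rot": [0, 0, 0], "fingers": 0.085}, {"linear": [-0.033, -0.02, 0.003], "delta_rot": [0, 0, 0], "fingers": 0.085}, {"linear": [-0.033, -0.02, 0.003], "delta_rot": [0, 0, 0], "fingers": 0.085}, {"linear": [-0.028, -0.02, 0.0], "delta_rot": [0, 0, 0], "fingers": 0.085}, {"linear": [0, 0, 0], "delta_rot": [0, 0, 0], "fingers": 0.085}]'

```text
clock: 3.33
position: [0.5771, -0.0624, 0.2135]
ee_rot: [-0.0, -0.695, 0.719, -0.005]
contact_force: [0.3, -0.1, -0.7]
width: 0.0848
```

```bash
cat > d.py <<'E'
import sys
from h import *
# usage: d.py x y z [jaw_az_deg tilt_deg tilt_azimuth_deg]  -> tool-frame linear and rotvec(deg)
a=list(map(float,sys.argv[1:])); d,M=tool(a[:3]); s=manip.get_state()
print('lin',d.round(4),'pos',np.round(s['position'],4),'jawaz',np.degrees(np.arctan2(M[1,0],M[0,0])).round(2),'z',M[:,2].round(3),'t',round(s['clock'],1),'w',round(s['width'],4),'q',np.round(s['qpos'],2),'F',np.round(s['contact_force'],1))
if len(a)>3:
    # target: z leans by tilt toward az (horizontal jaw = az-90)
    az=np.radians(a[3]);x=np.array([np.cos(az),np.sin(az),0]);t=np.radians(a[4]) if len(a)>4 else 0
    h=np.array([-np.sin(az),np.cos(az),0]); z=np.array([0,0,-1])*np.cos(t)+h*np.sin(t)
    T=np.c_[x,np.cross(z,x),z]; print('rot',np.degrees(R.from_matrix(M.T@T).as_rotvec()).round(2))
E
python3 d.py .569 -.080 .070 -90
```

```text
lin [0.0169 0.0085 0.1436] pos [ 0.5771 -0.0624  0.2135] jawaz -92.02 z [ 0.007 -0.007 -1.   ] t 3.3 w 0.0848 q [-0.22  0.31  1.57 -0.01  1.26  1.38] F [ 0.3 -0.1 -0.7]
rot [-0.39 -0.41 -2.02]
```

Emit:
send_rows --plan '[{"linear": [0.015, 0.008, 0.01], "delta_rot": [-0.4, -0.4, -2], "fingers": 0.085}, {"linear": [0.002, 0.001, 0.03], "delta_rot": [0, 0, 0], "fingers": 0.085}, {"linear": [0, 0, 0.03], "delta_rot": [0, 0, 0], "fingers": 0.085}, {"linear": [0, 0, 0.01], "delta_rot": [0, 0, 0], "fingers": 0.085}, {"linear": [0, 0, 0], "delta_rot": [0, 0, 0], "fingers": 0.085}]'

```text
clock: 3.75
position: [0.5711, -0.0771, 0.1328]
ee_rot: [-0.001, 0.711, -0.703, 0.003]
contact_force: [-0.2, -0.6, 0.3]
width: 0.0852
```

```bash
python3 d.py .569 -.080 .070 -90
```

```text
lin [0.0028 0.0025 0.0628] pos [ 0.5711 -0.0771  0.1328] jawaz -89.42 z [ 0.006 -0.002 -1.   ] t 3.8 w 0.0852 q [-0.25  0.37  1.69 -0.    1.07  1.31] F [-0.2 -0.6  0.3]
rot [-0.36 -0.12  0.59]
```

Emit:
send_rows --force 30 --plan '[{"linear": [0.003, 0.0025, 0.02], "delta_rot": [0, 0, 0], "fingers": 0.085}, {"linear": [0, 0, 0.025], "delta_rot": [0, 0, 0], "fingers": 0.085}, {"linear": [0, 0, 0.015], "delta_rot": [0, 0, 0], "fingers": 0.085}, {"linear": [0, 0, 0.0], "delta_rot": [0, 0, 0], "fingers": 0.085}, {"linear": [0, 0, 0], "delta_rot": [0, 0, 0], "fingers": 0.025}, {"linear": [0, 0, 0], "delta_rot": [0, 0, 0], "fingers": 0.025}, {"linear": [0, 0, 0], "delta_rot": [0, 0, 0], "fingers": 0.025}, {"linear": [0, 0, 0], "delta_rot": [0, 0, 0], "fingers": 0.025}, {"linear": [0, 0, 0], "delta_rot": [0, 0, 0], "fingers": 0.025}, {"linear": [0, 0, 0], "delta_rot": [0, 0, 0], "fingers": 0.025}]'

```text
clock: 4.58
position: [0.5742, -0.0837, 0.0798]
ee_rot: [-0.005, 0.71, -0.704, 0.009]
contact_force: [-0.2, 0.3, -0.5]
width: 0.037
```

```bash
python3 d.py .4715 -.2995 .20 -90
```

```text
lin [ 0.2156  0.1023 -0.1208] pos [ 0.5742 -0.0837  0.0798] jawaz -89.47 z [ 0.02  -0.006 -1.   ] t 4.6 w 0.037 q [-0.26  0.42  1.76 -0.    0.94  1.3 ] F [-0.2  0.3 -0.5]
rot [-1.14 -0.37  0.53]
```

Emit:
send_rows --plan '[{"linear": [0, 0, -0.02], "delta_rot": [0, 0, 0], "fingers": 0.025}, {"linear": [0.01, 0.005, -0.03], "delta_rot": [0, 0, 0], "fingers": 0.025}, {"linear": [0.025, 0.012, -0.02], "delta_rot": [0, 0, 0], "fingers": 0.025}, {"linear": [0.033, 0.015, 0], "delta_rot": [0, 0, 0], "fingers": 0.025}, {"linear": [0.033, 0.015, 0], "delta_rot": [0, 0, 0], "fingers": 0.025}, {"linear": [0.033, 0.015, 0], "delta_rot": [0, 0, 0], "fingers": 0.025}, {"linear": [0.033, 0.015, 0], "delta_rot": [0, 0, 0], "fingers": 0.025}, {"linear": [0.02, 0.01, 0], "delta_rot": [0, 0, 0], "fingers": 0.025}, {"linear": [0.01, 0.006, 0], "delta_rot": [0, 0, 0], "fingers": 0.025}, {"linear": [0, 0, 0], "delta_rot": [0, 0, 0], "fingers": 0.025}, {"linear": [0, 0, 0], "delta_rot": [0, 0, 0], "fingers": 0.025}]'

```text
clock: 5.5
position: [0.4802, -0.2896, 0.1568]
ee_rot: [-0.005, 0.712, -0.702, 0.014]
contact_force: [-0.4, 0.3, -0.9]
width: 0.0372
```

```bash
python3 d.py .4715 -.2995 .15 -90
python3 - <<'E'
from h import *
t=manip.get_image('top');s=manip.get_image('scene')
A=cv2.resize(t[210:330,380:510],(520,480),interpolation=cv2.INTER_CUBIC)[:,:400]
A=cv2.resize(t[210:330,380:500],(400,400),interpolation=cv2.INTER_CUBIC)
B=cv2.resize(s[180:380,340:540],(400,400),interpolation=cv2.INTER_CUBIC)
cv2.imwrite('pics/e.png',np.hstack([A,B])[:,:,::-1])
E
```

```text
lin [0.0097 0.009  0.0067] pos [ 0.4802 -0.2896  0.1568] jawaz -89.19 z [ 0.028 -0.013 -1.   ] t 5.5 w 0.0372 q [-0.67  0.31  1.71  0.01  1.09  0.88] F [-0.4  0.3 -0.9]
rot [-1.58 -0.73  0.82]
```

View pics/e.png

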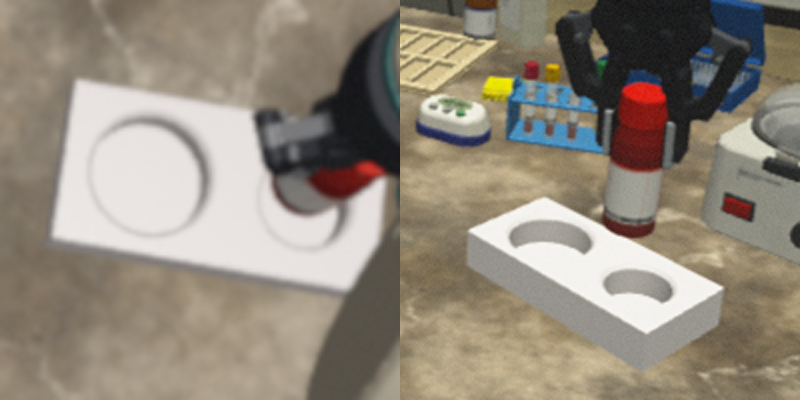

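Run:
```python
from h import *
print(ray('scene',[(455,291)],.077), ray('scene',[(461,228)],.187))
for z in(.077,.085):
  print(proj('scene',[[.4802,-.2896,z],[.475,-.2896,z]]))
x=np.array([.4885,-.2557]);print(ray('scene',[(340+(638-400)/2,180+285/2)],.034))
```

```text
[[ 0.48494617 -0.28856298  0.077     ]] [[ 0.46997726 -0.29157008  0.187     ]]
[[454.57985417 292.51796186]
 [453.38469017 293.99795955]]
[[455.09637396 287.89688239]
 [453.89881261 289.35958158]]
[[ 0.4703892 -0.3043853  0.034    ]]
```

Emit:
send_rows --plan '[{"linear": [0.0115, 0.009, 0], "delta_rot": [-3.5, -0.7, 0.8], "fingers": 0.025}, {"linear": [0, 0, 0.02], "delta_rot": [0, 0, 0], "fingers": 0.025}, {"linear": [0, 0, 0.01], "delta_rot": [0, 0, 0], "fingers": 0.025}, {"linear": [0, 0, 0], "delta_rot": [0, 0, 0], "fingers": 0.025}, {"linear": [0, 0, 0], "delta_rot": [0, 0, 0], "fingers": 0.025}]'

```text
clock: 6.02
position: [0.4735, -0.2948, 0.1264]
ee_rot: [0.012, 0.71, -0.704, -0.012]
contact_force: [0.2, -0.0, -0.7]
width: 0.0371
```

```bash
python3 d.py .471 -.301 .089 -90
python3 - <<'E'
from h import *
t=manip.get_image('top');s=manip.get_image('scene')
A=cv2.resize(t[210:330,380:500],(400,400),interpolation=cv2.INTER_CUBIC)
B=cv2.resize(s[180:380,340:540],(400,400),interpolation=cv2.INTER_CUBIC)
cv2.imwrite('pics/f.png',np.hstack([A,B])[:,:,::-1])
E
```

```text
lin [0.0062 0.0013 0.0374] pos [ 0.4735 -0.2948  0.1264] jawaz -89.5 z [-0.034  0.001 -0.999] t 6.0 w 0.0371 q [-0.67  0.37  1.72 -0.02  1.09  0.9 ] F [ 0.2 -0.  -0.7]
rot [1.96 0.07 0.51]
```

View pics/f.png

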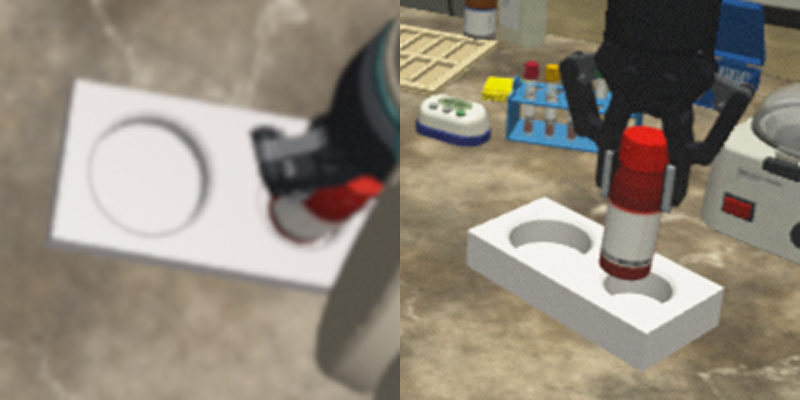

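Emit:
send_rows --plan '[{"linear": [0.006, 0.001, 0], "delta_rot": [2.6, 0, 0.5], "fingers": 0.025}, {"linear": [0, 0, 0], "delta_rot": [0, 0, 0], "fingers": 0.025}, {"linear": [0, 0, 0], "delta_rot": [0, 0, 0], "fingers": 0.025}]'

```text
clock: 6.37
position: [0.4741, -0.3006, 0.1287]
ee_rot: [-0.005, 0.708, -0.707, 0.006]
contact_force: [0.3, 0.4, -0.5]
width: 0.0372
```

```bash
python3 d.py .471 -.301 .089 -90
python3 - <<'E'
from h import *
print(ray('scene',[(453.5,313)],.0464))
s=manip.get_image('scene')
m=[o for o in manip.masks_of('stain_bottle','scene')]
st=manip.get_state();p=np.array(st['position'])
# two slices along bottle: image axis from colour mask -> fit tilt
for o in m: print([round(v) for v in o['extent']],round(o['p'],2))
m=[o for o in m if o['extent'][0]>430]
if m:
    a=m[0]['pixels'].astype(np.float32)
    P0=cyl((.0195,0),(.0195,.075),(.0175,.093),(.0175,.11))
    def mod(q):
        T=(P0-[0,0,.08])@R.from_rotvec([q[2],q[3],0]).as_matrix().T+[q[0],q[1],p[2]]
        im=np.zeros((1920,2560),np.uint8);cv2.fillConvexPoly(im,np.int32((cv2.convexHull(proj('scene',T).astype(np.float32)).reshape(-1,2)+.5)*64),1,shift=4)
        b=cv2.resize(im.astype(np.float32),(640,480),interpolation=cv2.INTER_AREA);return 1-np.minimum(a,b).sum()/np.maximum(a,b).sum()
    x0=np.array([p[0],p[1],0,0]);r=minimize(mod,x0,method='Nelder-Mead',options=dict(initial_simplex=x0+np.vstack([np.zeros(4),np.diag([.006,.006,.1,.1])]),maxiter=200));print(r.x,r.fun)
E
```

```text
lin [0.0003 0.0037 0.0397] pos [ 0.4741 -0.3006  0.1287] jawaz -89.93 z [ 0.016 -0.001 -1.   ] t 6.4 w 0.0372 q [-0.69  0.35  1.74  0.01  1.04  0.87] F [ 0.3  0.4 -0.5]
rot [-0.89 -0.06  0.08]
[[ 0.47222385 -0.29383582  0.0464    ]]
[322, 219, 339, 242] 0.68
[445, 243, 480, 320] 0.67
[302, 221, 324, 286] 0.6
[181, 146, 250, 232] 0.29
[ 0.47573772 -0.29995407  0.03939412 -0.01038988] 0.0970536470413208
```

Emit:
send_rows --plan '[{"linear": [0, 0.0035, 0.005], "delta_rot": [-0.5, 0, 0], "fingers": 0.025}, {"linear": [0, 0, 0.015], "delta_rot": [0, 0, 0], "fingers": 0.025}, {"linear": [0, 0, 0.008], "delta_rot": [0, 0, 0], "fingers": 0.025}, {"linear": [0, 0, 0.004], "delta_rot": [0, 0, 0], "fingers": 0.025}, {"linear": [0, 0, 0], "delta_rot": [0, 0, 0], "fingers": 0.025}, {"linear": [0, 0, 0], "delta_rot": [0, 0, 0], "fingers": 0.025}]'

```text
clock: 6.97
position: [0.4717, -0.3006, 0.0956]
ee_rot: [-0.001, 0.708, -0.706, 0.003]
contact_force: [-0.4, -0.8, -0.4]
width: 0.0374
```

```bash
python3 d.py .471 -.301 .089 -90
```

```text
lin [0.0004 0.0007 0.0066] pos [ 0.4717 -0.3006  0.0956] jawaz -89.81 z [ 0.005 -0.003 -1.   ] t 7.0 w 0.0374 q [-0.69  0.39  1.78  0.    0.97  0.87] F [-0.4 -0.8 -0.4]
rot [-0.28 -0.14  0.19]
```

Emit:
send_rows --plan '[{"linear": [0, 0, 0.005], "delta_rot": [0, 0, 0], "fingers": 0.025}, {"linear": [0, 0, 0.001], "delta_rot": [0, 0, 0], "fingers": 0.025}, {"linear": [0, 0, 0], "delta_rot": [0, 0, 0], "fingers": 0.025}, {"linear": [0, 0, 0], "delta_rot": [0, 0, 0], "fingers": 0.065}, {"linear": [0, 0, 0], "delta_rot": [0, 0, 0], "fingers": 0.065}, {"linear": [0, 0, 0], "delta_rot": [0, 0, 0], "fingers": 0.065}, {"linear": [0, 0, 0], "delta_rot": [0, 0, 0], "fingers": 0.065}, {"linear": [0, 0, -0.02], "delta_rot": [0, 0, 0], "fingers": 0.075}, {"linear": [0, 0, -0.03], "delta_rot": [0, 0, 0], "fingers": 0.085}, {"linear": [0, 0, -0.03], "delta_rot": [0, 0, 0], "fingers": 0.085}, {"linear": [0, 0, -0.02], "delta_rot": [0, 0, 0], "fingers": 0.085}]'

```text
clock: 7.88
position: [0.4691, -0.2988, 0.189]
ee_rot: [-0.0, 0.708, -0.706, -0.003]
contact_force: [0.4, 0.7, 0.6]
width: 0.0846
```

```bash
python3 d.py .471 -.301 .089 -90
python3 - <<'E'
from h import *
s=manip.get_image('scene');manip.get_image('top')
for c in('scene',):
    for o in manip.masks_of('stain_bottle',c):
        if o['extent'][0]>400: 
            MOD['b']=MOD['stain_bottle']+[0,0,.008]; print(o['extent'],fit('b',{c:o['pixels'].astype(np.float32)},[.471,-.301,0]))
# candidate approach az for dropper
print(np.degrees(np.arctan2(.0622,.598)))
cv2.imwrite('pics/g.png',cv2.resize(s[180:380,340:540],(400,400),interpolation=cv2.INTER_CUBIC)[:,:,::-1])
E
```

```text
lin [ 0.0027 -0.0022  0.1   ] pos [ 0.4691 -0.2988  0.189 ] jawaz -89.82 z [-0.003  0.004 -1.   ] t 7.9 w 0.0846 q [-0.69  0.3   1.65  0.    1.2   0.87] F [0.4 0.7 0.6]
rot [0.18 0.23 0.18]
[443.0, 266.1, 477.4, 334.4] (array([ 0.49413416, -0.29192921, -0.68842474]), [0.8])
5.938174395420163
```

View pics/g.png

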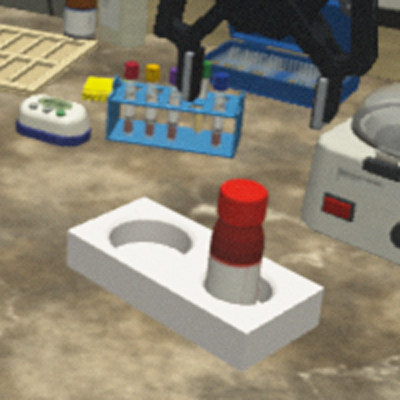

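The stain bottle stands in the narrow well. Next is the dropper bottle. A vertical grasp would put its nozzle into the gripper body, so I'll tilt the tool about 50° and come in away from the decoy.

Emit:
send_rows --plan '[{"linear": [0, 0, -0.01], "delta_rot": [0, 0, 6.3], "fingers": 0.085}, {"linear": [0, 0, 0], "delta_rot": [0, 0, 6.3], "fingers": 0.085}, {"linear": [0, 0, 0], "delta_rot": [0, 0, 6.3], "fingers": 0.085}, {"linear": [0, 0, 0], "delta_rot": [0, 0, 6.3], "fingers": 0.085}, {"linear": [0, 0, 0], "delta_rot": [7, 0, 0], "fingers": 0.085}, {"linear": [0, 0, 0], "delta_rot": [7, 0, 0], "fingers": 0.085}, {"linear": [0, 0, 0], "delta_rot": [7, 0, 0], "fingers": 0.085}, {"linear": [0, 0, 0], "delta_rot": [7, 0, 0], "fingers": 0.085}, {"linear": [0, 0, 0], "delta_rot": [7, 0, 0], "fingers": 0.085}, {"linear": [0, 0, 0], "delta_rot": [7, 0, 0], "fingers": 0.085}, {"linear": [0, 0, 0], "delta_rot": [7, 0, 0], "fingers": 0.085}]'

```text
clock: 8.95
position: [0.476, -0.2875, 0.1859]
ee_rot: [0.191, -0.504, 0.798, -0.27]
contact_force: [1.8, 0.2, 0.8]
width: 0.0852
```

```bash
python3 d.py .51 .102 .19 -115 50
```

```text
lin [-0.3679  0.1081 -0.0765] pos [ 0.476  -0.2875  0.1859] jawaz -114.75 z [ 0.577 -0.238 -0.782] t 8.9 w 0.0852 q [-0.84  0.08  2.17  0.82  0.37  0.48] F [1.8 0.2 0.8]
rot [11.44  1.48 -1.09]
```

Emit:
send_rows --plan '[{"linear": [-0.02, 0.006, -0.004], "delta_rot": [0, 1.4, 0], "fingers": 0.085}, {"linear": [-0.035, 0.01, -0.007], "delta_rot": [0, 0, 0], "fingers": 0.085}, {"linear": [-0.035, 0.01, -0.007], "delta_rot": [0, 0, 0], "fingers": 0.085}, {"linear": [-0.035, 0.01, -0.007], "delta_rot": [0, 0, 0], "fingers": 0.085}, {"linear": [-0.035, 0.01, -0.007], "delta_rot": [0, 0, 0], "fingers": 0.085}, {"linear": [-0.035, 0.01, -0.007], "delta_rot": [0, 0, 0], "fingers": 0.085}, {"linear": [-0.035, 0.01, -0.007], "delta_rot": [0, 0, 0], "fingers": 0.085}, {"linear": [-0.035, 0.01, -0.007], "delta_rot": [0, 0, 0], "fingers": 0.085}, {"linear": [-0.035, 0.01, -0.007], "delta_rot": [0, 0, 0], "fingers": 0.085}, {"linear": [-0.025, 0.008, -0.005], "delta_rot": [0, 0, 0], "fingers": 0.085}, {"linear": [0, 0, 0], "delta_rot": [0, 0, 0], "fingers": 0.085}, {"linear": [0, 0, 0], "delta_rot": [0, 0, 0], "fingers": 0.085}]'

```text
clock: 9.95
position: [0.4865, -0.0781, 0.1659]
ee_rot: [0.167, -0.504, 0.807, -0.258]
contact_force: [-0.3, -0.7, -0.9]
width: 0.0852
```

```bash
python3 d.py .544 .085 .14 -115 38
```

```text
lin [-0.1716  0.0317  0.0111] pos [ 0.4865 -0.0781  0.1659] jawaz -115.81 z [ 0.53  -0.248 -0.811] t 9.9 w 0.0852 q [-0.21  0.04  2.26 -0.53  0.27  2.28] F [-0.3 -0.7 -0.9]
rot [ 2.19 -0.04 -0.98]
```

Emit:
send_rows --plan '[{"linear": [-0.025, 0.003, -0.003], "delta_rot": [0, 0, 0], "fingers": 0.085}, {"linear": [-0.03, 0.004, -0.003], "delta_rot": [0, 0, 0], "fingers": 0.085}, {"linear": [-0.03, 0.005, -0.003], "delta_rot": [0, 0, 0], "fingers": 0.085}, {"linear": [-0.03, 0.005, 0], "delta_rot": [0, 0, 0], "fingers": 0.085}, {"linear": [-0.025, 0.005, 0], "delta_rot": [0, 0, 0], "fingers": 0.085}, {"linear": [-0.02, 0.005, 0], "delta_rot": [0, 0, 0], "fingers": 0.085}, {"linear": [0, 0, 0], "delta_rot": [0, 0, 0], "fingers": 0.085}, {"linear": [0, 0, 0], "delta_rot": [0, 0, 0], "fingers": 0.085}]'

```text
clock: 10.62
position: [0.5318, 0.0625, 0.1691]
ee_rot: [0.155, -0.516, 0.81, -0.233]
contact_force: [-0.8, -0.8, -0.2]
width: 0.0852
```

```bash
python3 d.py .544 .085 .14 -115 38
```

```text
lin [-0.0252  0.0144  0.0257] pos [0.5318 0.0625 0.1691] jawaz -114.86 z [ 0.491 -0.218 -0.843] t 10.6 w 0.0852 q [ 0.18  0.14  2.09 -0.65  0.52  2.69] F [-0.8 -0.8 -0.2]
rot [ 5.49  0.57 -0.23]
```

Emit:
send_rows --plan '[{"linear": [0, -0.005, -0.008], "delta_rot": [0, -3.2, -5.4], "fingers": 0.073}, {"linear": [0, 0, 0], "delta_rot": [0, -3.2, -5.4], "fingers": 0.073}, {"linear": [0, 0, 0], "delta_rot": [0, -3.2, -5.4], "fingers": 0.073}, {"linear": [0, 0, 0], "delta_rot": [3, 0, 0], "fingers": 0.073}, {"linear": [0, 0, 0], "delta_rot": [2, 0, 0], "fingers": 0.073}, {"linear": [0, 0, 0], "delta_rot": [0, 0, 0], "fingers": 0.073}]'

```text
clock: 11.12
position: [0.5254, 0.0551, 0.1707]
ee_rot: [0.199, -0.602, 0.733, -0.245]
contact_force: [-0.2, -0.5, -0.7]
width: 0.0732
```

```bash
python3 d.py .529 .072 .159 -98 38
```

```text
lin [-0.0173  0.0068  0.0095] pos [0.5254 0.0551 0.1707] jawaz -101.27 z [ 0.587 -0.119 -0.801] t 11.1 w 0.0732 q [ 0.08  0.09  2.2  -0.63  0.29  2.4 ] F [-0.2 -0.5 -0.7]
rot [ 1.24 -2.11 -2.5 ]
```

Emit:
send_rows --plan '[{"linear": [-0.017, -0.005, 0.008], "delta_rot": [1.2, 0, 0], "fingers": 0.073}, {"linear": [0, 0, 0], "delta_rot": [1, 0, 0], "fingers": 0.073}, {"linear": [0, 0, 0], "delta_rot": [0, 0, 0], "fingers": 0.073}]'

```text
clock: 11.37
position: [0.5338, 0.0638, 0.1657]
ee_rot: [0.206, -0.597, 0.731, -0.258]
contact_force: [-0.4, -0.0, 0.2]
width: 0.0729
```

```bash
python3 d.py .596 .0625 .077 -101 39
```

```text
lin [-0.0119  0.0074  0.1074] pos [0.5338 0.0638 0.1657] jawaz -101.67 z [ 0.61  -0.131 -0.782] t 11.4 w 0.0729 q [ 0.12  0.11  2.21 -0.87  0.27  2.68] F [-0.4 -0.   0.2]
rot [ 0.41 -0.72 -0.28]
```

Emit:
send_rows --plan '[{"linear": [0, 0, 0], "delta_rot": [0, -3.1, -3.9], "fingers": 0.073}, {"linear": [0, 0, 0], "delta_rot": [0, -3.1, -3.9], "fingers": 0.073}, {"linear": [0, 0, 0], "delta_rot": [0, -3.1, -3.9], "fingers": 0.073}, {"linear": [0, 0, 0], "delta_rot": [0, 0, 0], "fingers": 0.073}]'

```text
clock: 11.7
position: [0.5299, 0.0637, 0.1617]
ee_rot: [0.215, -0.641, 0.698, -0.237]
contact_force: [0.0, 0.1, 0.4]
width: 0.0732
```

```bash
python3 d.py .596 .0625 .077 -86 39
```

```text
lin [-0.0049 -0.001   0.1073] pos [0.5299 0.0637 0.1617] jawaz -94.98 z [ 0.604 -0.056 -0.795] t 11.7 w 0.0732 q [ 0.04  0.1   2.23 -0.44  0.19  2.11] F [0.  0.1 0.4]
rot [ 1.65 -5.73 -6.92]
```

Emit:
send_rows --plan '[{"linear": [-0.005, -0.001, 0.01], "delta_rot": [0, 0, 0], "fingers": 0.073}, {"linear": [0, 0, 0.02], "delta_rot": [0, 0, 0], "fingers": 0.073}, {"linear": [0, 0, 0.02], "delta_rot": [0, 0, 0], "fingers": 0.073}, {"linear": [0, 0, 0.015], "delta_rot": [0, 0, 0], "fingers": 0.073}, {"linear": [0, 0, 0], "delta_rot": [0, 0, 0], "fingers": 0.073}]'

```text
clock: 12.12
position: [0.57, 0.0619, 0.1183]
ee_rot: [0.21, -0.641, 0.698, -0.241]
contact_force: [0.3, -0.8, -0.3]
width: 0.0731
```

```bash
python3 d.py .596 .0625 .077 -90 39
```

```text
lin [-0.0036  0.0044  0.0485] pos [0.57   0.0619 0.1183] jawaz -95.2 z [ 0.601 -0.068 -0.796] t 12.1 w 0.0731 q [ 0.04  0.23  2.21 -1.04  0.11  2.7 ] F [ 0.3 -0.8 -0.3]
rot [ 1.81 -3.93 -3.53]
```

Emit:
send_rows --plan '[{"linear": [0, 0, -0.03], "delta_rot": [0, 0, 0], "fingers": 0.073}, {"linear": [0, 0, -0.04], "delta_rot": [-3, 0, 0], "fingers": 0.073}, {"linear": [0, 0, -0.04], "delta_rot": [-7, 0, 0], "fingers": 0.073}, {"linear": [0, 0, -0.02], "delta_rot": [-7, 0, 0], "fingers": 0.073}, {"linear": [0, 0, 0], "delta_rot": [-7, 0, 0], "fingers": 0.073}, {"linear": [0, 0, 0], "delta_rot": [-7, 0, 0], "fingers": 0.073}, {"linear": [0, 0, 0], "delta_rot": [0, 0, 0], "fingers": 0.073}]'

```text
clock: 12.7
position: [0.5311, 0.0519, 0.1749]
ee_rot: [0.071, -0.647, 0.751, -0.107]
contact_force: [1.7, 0.3, 0.8]
width: 0.0729
```

```bash
python3 d.py .58 .005 .23 0 0
```

```text
lin [ 0.0406 -0.0673 -0.0382] pos [0.5311 0.0519 0.1749] jawaz -98.73 z [ 0.244 -0.069 -0.967] t 12.7 w 0.0729 q [ 0.01  0.17  1.9  -0.1   0.83  1.79] F [1.7 0.3 0.8]
rot [ -9.22 -13.89 -97.9 ]
```

Emit:
send_rows --plan '[{"linear": [0.0, -0.01, -0.03], "delta_rot": [-7, 0, 0], "fingers": 0.073}, {"linear": [0, -0.008, -0.025], "delta_rot": [-7, 0, 0], "fingers": 0.073}, {"linear": [0, 0, 0], "delta_rot": [0, 0, -7], "fingers": 0.073}, {"linear": [0, 0, 0], "delta_rot": [0, 0, -7], "fingers": 0.073}, {"linear": [0, 0, 0], "delta_rot": [0, 0, -7], "fingers": 0.073}, {"linear": [0, 0, 0], "delta_rot": [0, 0, -7], "fingers": 0.073}, {"linear": [0, 0, 0], "delta_rot": [0, 0, -7], "fingers": 0.073}, {"linear": [0, 0, 0], "delta_rot": [0, 0, -7], "fingers": 0.073}, {"linear": [0, 0, 0], "delta_rot": [0, 0, -7], "fingers": 0.073}, {"linear": [0, 0, 0], "delta_rot": [0, 0, -7], "fingers": 0.073}, {"linear": [0, 0, 0], "delta_rot": [0, 0, -7], "fingers": 0.073}, {"linear": [0, 0, 0], "delta_rot": [0, 0, -7], "fingers": 0.073}]'

```text
clock: 13.7
position: [0.5169, 0.0562, 0.2111]
ee_rot: [0.008, 0.97, -0.241, 0.029]
contact_force: [-0.2, -0.8, 0.6]
width: 0.0729
```

```bash
python3 d.py .598 .005 .22 0 0
```

```text
lin [ 0.0959  0.0073 -0.0032] pos [0.5169 0.0562 0.2111] jawaz -27.88 z [ 0.052 -0.029 -0.998] t 13.7 w 0.0729 q [-0.01  0.2   1.73 -0.03  1.16  0.49] F [-0.2 -0.8  0.6]
rot [  0.9   -3.3  -27.87]
```

Emit:
send_rows --plan '[{"linear": [0.03, 0.002, -0.003], "delta_rot": [0.9, -3.3, 0], "fingers": 0.073}, {"linear": [0.03, 0.002, 0], "delta_rot": [0, 0, 0], "fingers": 0.073}, {"linear": [0.025, 0.002, 0], "delta_rot": [0, 0, 0], "fingers": 0.073}, {"linear": [0, 0, 0], "delta_rot": [0, 0, -7], "fingers": 0.073}, {"linear": [0, 0, 0], "delta_rot": [0, 0, -7], "fingers": 0.073}, {"linear": [0, 0, 0], "delta_rot": [0, 0, -7], "fingers": 0.073}, {"linear": [0, 0, 0], "delta_rot": [0, 0, -6], "fingers": 0.073}, {"linear": [0, 0, 0], "delta_rot": [7, 0, 0], "fingers": 0.073}, {"linear": [0, 0, 0], "delta_rot": [7, 0, 0], "fingers": 0.073}, {"linear": [0, 0, 0], "delta_rot": [7, 0, 0], "fingers": 0.073}, {"linear": [0, 0, 0], "delta_rot": [7, 0, 0], "fingers": 0.073}, {"linear": [0, 0, 0], "delta_rot": [7, 0, 0], "fingers": 0.073}]'

```text
clock: 14.7
position: [0.5798, 0.0219, 0.2106]
ee_rot: [-0.317, 0.948, -0.006, 0.016]
contact_force: [-0.1, 1.1, -1.7]
width: 0.0732
```

```bash
python3 d.py .598 .003 .150 0 40
```

```text
lin [0.0171 0.0515 0.0376] pos [0.5798 0.0219 0.2106] jawaz -1.27 z [ 0.034  0.602 -0.798] t 14.7 w 0.0732 q [-0.43  0.39  1.63  0.6   1.42 -0.6 ] F [-0.1  1.1 -1.7]
rot [ 2.98 -1.94 -0.08]
```

Emit:
send_rows --plan '[{"linear": [0.017, 0.025, 0.015], "delta_rot": [3, -2, 0], "fingers": 0.073}, {"linear": [0, 0.02, 0.015], "delta_rot": [0, 0, 0], "fingers": 0.073}, {"linear": [0, 0.005, 0], "delta_rot": [0, 0, 0], "fingers": 0.073}, {"linear": [0, 0, 0], "delta_rot": [0, 0, 0], "fingers": 0.073}, {"linear": [0, 0, 0], "delta_rot": [0, 0, 0], "fingers": 0.073}]'

```text
clock: 15.12
position: [0.5945, -0.003, 0.1499]
ee_rot: [-0.344, 0.939, -0.016, -0.001]
contact_force: [0.0, -0.0, 0.1]
width: 0.0729
```

```bash
python3 d.py .598 .0605 .074 0 40
python3 - <<'E'
from h import *
t=manip.get_image('top');s=manip.get_image('scene')
for n in ('dropper_bottle',):
    for o in manip.masks_of(n,'top')[:1]: print(fit(n,{'top':o['pixels'].astype(np.float32)},[.598,.062,0]))
A=cv2.resize(t[190:300,230:340],(400,400),interpolation=cv2.INTER_CUBIC)
B=cv2.resize(s[130:290,240:400],(400,400),interpolation=cv2.INTER_CUBIC)
cv2.imwrite('pics/i.png',np.hstack([A,B])[:,:,::-1])
E
```

```text
lin [0.0027 0.0006 0.099 ] pos [ 0.5945 -0.003   0.1499] jawaz -1.67 z [ 0.009  0.647 -0.763] t 15.1 w 0.0729 q [-0.47  0.51  1.63  0.63  1.4  -0.68] F [ 0.  -0.   0.1]
rot [-0.3  -0.5  -1.76]
(array([0.59865854, 0.0619126 , 0.22101999]), [0.85])
```

View pics/i.png

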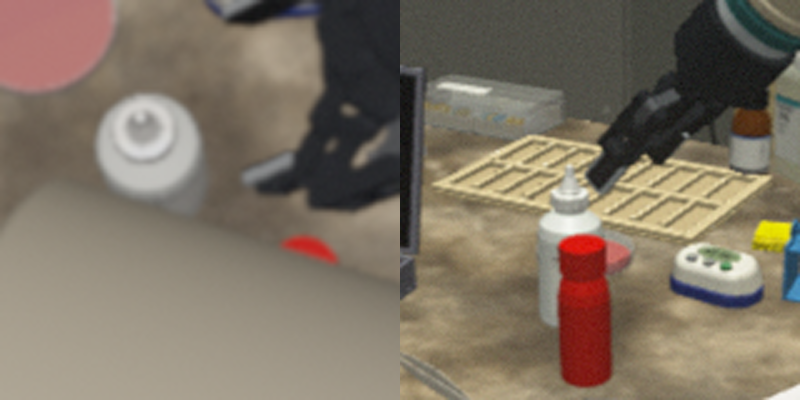

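The dropper stands undisturbed at top (271,232). The open jaws are lined up to its right and clear of the decoy, so I'm advancing.

Emit:
send_rows --plan '[{"linear": [0.003, 0.0005, 0.015], "delta_rot": [0, 0, -1.7], "fingers": 0.073}, {"linear": [0, 0, 0.025], "delta_rot": [0, 0, 0], "fingers": 0.073}, {"linear": [0, 0, 0.025], "delta_rot": [0, 0, 0], "fingers": 0.073}, {"linear": [0, 0, 0.01], "delta_rot": [0, 0, 0], "fingers": 0.073}, {"linear": [0, 0, 0], "delta_rot": [0, 0, 0], "fingers": 0.073}]'

```text
clock: 15.68
position: [0.603, 0.0486, 0.1014]
ee_rot: [-0.34, 0.94, 0.004, 0.014]
contact_force: [-1.0, 0.8, 0.1]
width: 0.0728
```

```bash
python3 d.py .598 .0605 .074 0 40
```

```text
lin [-0.0058  0.0083  0.0285] pos [0.603  0.0486 0.1014] jawaz -0.12 z [ 0.023  0.64  -0.768] t 15.7 w 0.0728 q [-0.39  0.55  1.71  0.69  1.25 -0.74] F [-1.   0.8  0.1]
rot [ 0.21 -1.34  0.96]
```

Emit:
send_rows --plan '[{"linear": [-0.005, 0.008, 0.0], "delta_rot": [0, -1, 0], "fingers": 0.073}, {"linear": [0, 0, 0], "delta_rot": [0, 0, 0], "fingers": 0.073}, {"linear": [0, 0, 0.01], "delta_rot": [0, 0, 0], "fingers": 0.073}, {"linear": [0, 0, 0.01], "delta_rot": [0, 0, 0], "fingers": 0.073}, {"linear": [0, 0, 0], "delta_rot": [0, 0, 0], "fingers": 0.073}]'

```text
clock: 16.1
position: [0.6004, 0.054, 0.0837]
ee_rot: [-0.338, 0.941, 0.008, 0.009]
contact_force: [-0.2, -0.8, -0.3]
width: 0.0731
```

```bash
python3 d.py .598 .0605 .074 0 40
```

```text
lin [-0.0026  0.0011  0.0116] pos [0.6004 0.054  0.0837] jawaz 0.56 z [ 0.011  0.637 -0.771] t 16.1 w 0.0731 q [-0.38  0.57  1.72  0.69  1.22 -0.76] F [-0.2 -0.8 -0.3]
rot [ 0.43 -0.64  1.27]
```

Emit:
send_rows --force 30 --plan '[{"linear": [-0.0025, 0.001, 0.008], "delta_rot": [0, 0, 0], "fingers": 0.073}, {"linear": [0, 0, 0.003], "delta_rot": [0, 0, 0], "fingers": 0.073}, {"linear": [0, 0, 0.0], "delta_rot": [0, 0, 0], "fingers": 0.073}, {"linear": [0, 0, 0], "delta_rot": [0, 0, 0], "fingers": 0.04}, {"linear": [0, 0, 0], "delta_rot": [0, 0, 0], "fingers": 0.04}, {"linear": [0, 0, 0], "delta_rot": [0, 0, 0], "fingers": 0.04}, {"linear": [0, 0, 0], "delta_rot": [0, 0, 0], "fingers": 0.04}, {"linear": [0, 0, 0], "delta_rot": [0, 0, 0], "fingers": 0.04}]'

```text
clock: 16.77
position: [0.5979, 0.0604, 0.0733]
ee_rot: [-0.339, 0.941, 0.008, 0.009]
contact_force: [-0.0, 0.0, -1.4]
width: 0.0513
```

```bash
python3 d.py .598 .0605 .16 0 40
```

```text
lin [ 0.0021 -0.0553 -0.0668] pos [0.5979 0.0604 0.0733] jawaz 0.53 z [ 0.011  0.637 -0.771] t 16.8 w 0.0513 q [-0.37  0.57  1.74  0.7   1.2  -0.77] F [-0.   0.  -1.4]
rot [ 0.42 -0.64  1.22]
```

Emit:
send_rows --plan '[{"linear": [0, -0.008, -0.01], "delta_rot": [0, 0, 0], "fingers": 0.04}, {"linear": [0, -0.019, -0.023], "delta_rot": [0, 0, 0], "fingers": 0.04}, {"linear": [0, -0.019, -0.023], "delta_rot": [0, 0, 0], "fingers": 0.04}, {"linear": [0, -0.019, -0.023], "delta_rot": [0, 0, 0], "fingers": 0.04}, {"linear": [0, -0.013, -0.016], "delta_rot": [0, 0, 0], "fingers": 0.04}, {"linear": [0, 0, 0], "delta_rot": [0, 0, 0], "fingers": 0.04}]'

```text
clock: 17.27
position: [0.5943, 0.0598, 0.2033]
ee_rot: [-0.339, 0.941, 0.007, 0.007]
contact_force: [0.2, 0.1, -0.7]
width: 0.0516
```

```bash
python3 d.py .52 -.16 .20 0 40;python3 - <<'E'
from h import *
s=manip.get_image('scene');t=manip.get_image('top')
cv2.imwrite('pics/j.png',np.hstack([t[60:320,180:440],s[60:320,220:480]])[:,:,::-1])
E
```

```text
lin [-0.0762  0.1702 -0.1381] pos [0.5943 0.0598 0.2033] jawaz 0.48 z [ 0.009  0.637 -0.771] t 17.3 w 0.0516 q [-0.37  0.43  1.62  0.65  1.42 -0.6 ] F [ 0.2  0.1 -0.7]
rot [ 0.41 -0.49  1.03]
```

View pics/j.png

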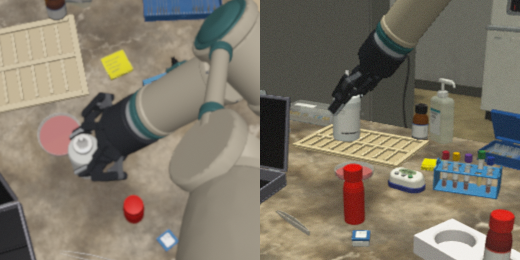

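Emit:
send_rows --plan '[{"linear": [-0.006, 0.013, -0.011], "delta_rot": [0, 0, 0], "fingers": 0.04}, {"linear": [-0.01, 0.023, -0.019], "delta_rot": [0, 0, 0], "fingers": 0.04}, {"linear": [-0.01, 0.023, -0.019], "delta_rot": [0, 0, 0], "fingers": 0.04}, {"linear": [-0.01, 0.023, -0.019], "delta_rot": [0, 0, 0], "fingers": 0.04}, {"linear": [-0.01, 0.023, -0.019], "delta_rot": [0, 0, 0], "fingers": 0.04}, {"linear": [-0.01, 0.023, -0.019], "delta_rot": [0, 0, 0], "fingers": 0.04}, {"linear": [-0.008, 0.018, -0.014], "delta_rot": [0, 0, 0], "fingers": 0.04}, {"linear": [0, 0, 0], "delta_rot": [0, 4, 5], "fingers": 0.04}, {"linear": [0, 0, 0], "delta_rot": [0, 4.3, 5.2], "fingers": 0.04}, {"linear": [0, 0, 0], "delta_rot": [0, 4.3, 5.2], "fingers": 0.04}, {"linear": [0, 0, 0], "delta_rot": [0, 4.3, 5.2], "fingers": 0.04}, {"linear": [0, 0, 0], "delta_rot": [0, 4.3, 5.2], "fingers": 0.04}]'

```text
clock: 18.37
position: [0.5221, -0.1385, 0.1772]
ee_rot: [-0.327, 0.898, -0.281, 0.089]
contact_force: [-0.4, 0.3, -0.6]
width: 0.0513
```

```bash
python3 d.py .501 -.215 .17 -75 40
```

```text
lin [ 0.0258  0.0621 -0.0428] pos [ 0.5221 -0.1385  0.1772] jawaz -34.25 z [ 0.343  0.537 -0.771] t 18.4 w 0.0513 q [-0.8   0.33  1.86  0.71  1.24 -0.54] F [-0.4  0.3 -0.6]
rot [ 0.92 27.1  30.47]
```

Emit:
send_rows --plan '[{"linear": [0, 0, 0], "delta_rot": [0, 4.3, 5.2], "fingers": 0.04}, {"linear": [0, 0, 0], "delta_rot": [0, 4.3, 5.2], "fingers": 0.04}, {"linear": [0, 0, 0], "delta_rot": [0, 4.3, 5.2], "fingers": 0.04}, {"linear": [0, 0, 0], "delta_rot": [0, 4.3, 5.2], "fingers": 0.04}, {"linear": [0, 0, 0], "delta_rot": [0, 4.3, 5.2], "fingers": 0.04}, {"linear": [0, 0, 0], "delta_rot": [0, 3, 4], "fingers": 0.04}, {"linear": [0, 0, 0], "delta_rot": [0, 0, 0], "fingers": 0.04}]'

```text
clock: 18.95
position: [0.5105, -0.1341, 0.1635]
ee_rot: [-0.268, 0.744, -0.585, 0.179]
contact_force: [-0.7, 1.2, -1.0]
width: 0.0521
```

```bash
python3 d.py .501 -.215 .16 -75 39.5
```

```text
lin [ 0.076   0.0234 -0.018 ] pos [ 0.5105 -0.1341  0.1635] jawaz -75.42 z [ 0.581  0.189 -0.792] t 18.9 w 0.0521 q [-0.75  0.15  2.16  0.94  0.72 -0.12] F [-0.7  1.2 -1. ]
rot [ 1.94  1.82 -1.98]
```

Emit:
send_rows --plan '[{"linear": [0.015, 0.005, -0.005], "delta_rot": [1, 1, -1], "fingers": 0.04}, {"linear": [0.022, 0.006, -0.004], "delta_rot": [0.5, 0.5, -0.5], "fingers": 0.04}, {"linear": [0.022, 0.006, -0.004], "delta_rot": [0, 0, 0], "fingers": 0.04}, {"linear": [0.01, 0.005, -0.004], "delta_rot": [0, 0, 0], "fingers": 0.04}, {"linear": [0, 0, 0], "delta_rot": [0, 0, 0], "fingers": 0.04}, {"linear": [0, 0, 0], "delta_rot": [0, 0, 0], "fingers": 0.04}]'

```text
clock: 19.45
position: [0.4979, -0.2061, 0.1547]
ee_rot: [-0.269, 0.751, -0.571, 0.193]
contact_force: [-0.2, 0.6, -1.1]
width: 0.0513
```

```bash
python3 d.py .501 -.215 .1 -75 39.5;python3 - <<'E'
from h import *
t=manip.get_image('top');s=manip.get_image('scene')
print([[round(v) for v in o['extent']] for o in manip.find_in('dropper_bottle','scene')])
A=cv2.resize(t[190:310,370:490],(400,400),interpolation=cv2.INTER_CUBIC)
B=cv2.resize(s[170:370,320:520],(400,400),interpolation=cv2.INTER_CUBIC)
cv2.imwrite('pics/k.png',np.hstack([A,B])[:,:,::-1])
E
```

```text
lin [0.0103 0.0337 0.0429] pos [ 0.4979 -0.2061  0.1547] jawaz -74.15 z [ 0.598  0.184 -0.78 ] t 19.4 w 0.0513 q [-0.91  0.21  2.12  0.95  0.8  -0.3 ] F [-0.2  0.6 -1.1]
rot [0.8  1.3  0.04]
[[393, 223, 430, 281]]
```

View pics/k.png

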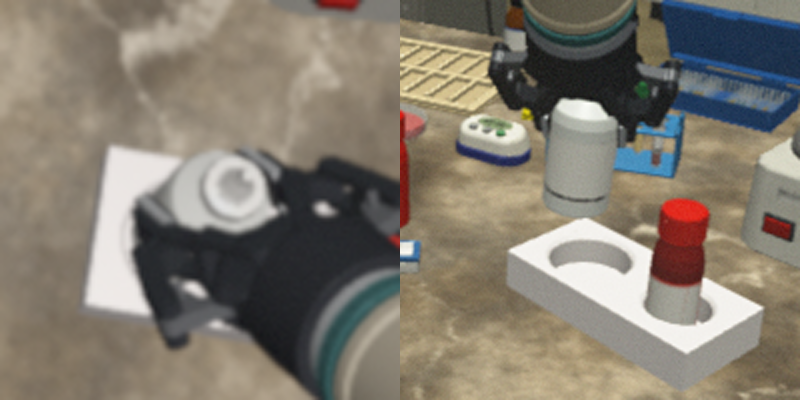

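Run:
```python
from h import *
print(ray('scene',[(408.5,271.5)],.0814),ray('scene',[(415,302.5)],.034))
# predicted bottom outline left/right/bottom extents if bottle at TCP
for c in([.4979,-.2061],[.4995,-.2045]):
    q=proj('scene',cyl((.0265,.0814))+[c[0],c[1],0]);print(c,q.min(0),q.max(0),proj('scene',cyl((.0265,.14))+[c[0],c[1],0]).min(0)[0])
q=proj('scene',cyl((.034,.034))+[.501,-.215,0]);print(q.min(0),q.max(0))
```

```text
[[ 0.49849074 -0.20564521  0.0814    ]] [[ 0.48924852 -0.22429631  0.034     ]]
[0.4979, -0.2061] [392.10095209 264.27295242] [425.28230428 279.61587899] 393.8528799427215
[0.4995, -0.2045] [391.63685508 263.67173251] [424.73611585 278.94131014] 393.3705090565071
[391.89980706 287.60120237] [433.62592231 308.77166088]
```

Emit:
send_rows --plan '[{"linear": [0.006, 0.0, 0.0], "delta_rot": [0, 0, 0], "fingers": 0.04}, {"linear": [0.006, 0.007, 0.009], "delta_rot": [0, 0, 0], "fingers": 0.04}, {"linear": [0, 0.01, 0.0125], "delta_rot": [0, 0, 0], "fingers": 0.04}, {"linear": [0, 0.004, 0.004], "delta_rot": [0, 0, 0], "fingers": 0.04}, {"linear": [0, 0, 0], "delta_rot": [0, 0, 0], "fingers": 0.04}, {"linear": [0, 0, 0], "delta_rot": [0, 0, 0], "fingers": 0.04}]'

```text
clock: 20.1
position: [0.5023, -0.2133, 0.1221]
ee_rot: [-0.27, 0.753, -0.568, 0.193]
contact_force: [-0.3, 0.2, -1.0]
width: 0.0519
```

```bash
python3 d.py .502 -.2175 .084 -75 39.5;python3 - <<'E'
from h import *
t=manip.get_image('top');s=manip.get_image('scene')
A=cv2.resize(t[190:310,370:490],(400,400),interpolation=cv2.INTER_CUBIC)
B=cv2.resize(s[240:340,340:440],(400,400),interpolation=cv2.INTER_CUBIC)
cv2.imwrite('pics/l.png',np.hstack([A,B])[:,:,::-1])
E
```

```text
lin [0.0045 0.025  0.0287] pos [ 0.5023 -0.2133  0.1221] jawaz -73.7 z [ 0.598  0.187 -0.779] t 20.1 w 0.0519 q [-0.92  0.27  2.15  1.03  0.76 -0.42] F [-0.3  0.2 -1. ]
rot [0.69 1.5  0.45]
```

View pics/l.png

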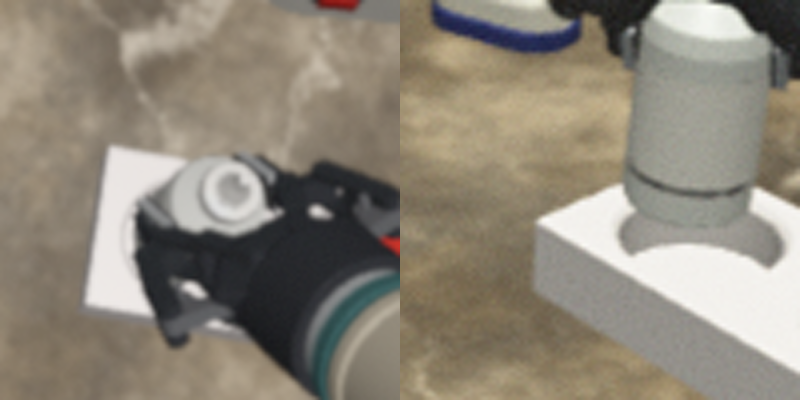

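Emit:
send_rows --plan '[{"linear": [0.005, 0.002, 0.002], "delta_rot": [0, 0, 0], "fingers": 0.04}, {"linear": [0, 0.006, 0.007], "delta_rot": [0, 0, 0], "fingers": 0.04}, {"linear": [0, 0.006, 0.008], "delta_rot": [0, 0, 0], "fingers": 0.04}, {"linear": [0, 0.003, 0.004], "delta_rot": [0, 0, 0], "fingers": 0.04}, {"linear": [0, 0, 0], "delta_rot": [0, 0, 0], "fingers": 0.04}, {"linear": [0, 0, 0], "delta_rot": [0, 0, 0], "fingers": 0.04}]'

```text
clock: 20.7
position: [0.5059, -0.2214, 0.098]
ee_rot: [-0.269, 0.754, -0.566, 0.198]
contact_force: [0.2, -0.9, -1.1]
width: 0.0515
```

```bash
python3 d.py .502 -.2175 .084 -75 39.5;python3 - <<'E'
from h import *
s=manip.get_image('scene')
cv2.imwrite('pics/m.png',cv2.resize(s[240:340,340:440],(400,400),interpolation=cv2.INTER_CUBIC)[:,:,::-1])
E
```

```text
lin [-0.0047  0.0109  0.0092] pos [ 0.5059 -0.2214  0.098 ] jawaz -73.72 z [ 0.603  0.181 -0.777] t 20.7 w 0.0515 q [-0.92  0.32  2.17  1.11  0.72 -0.53] F [ 0.2 -0.9 -1.1]
rot [0.46 1.06 0.79]
```

View pics/m.png

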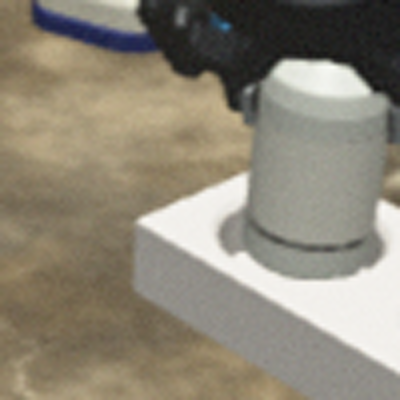

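Emit:
send_rows --plan '[{"linear": [-0.004, 0.0, 0.0], "delta_rot": [0, 0, 0], "fingers": 0.04}, {"linear": [0, 0.004, 0.005], "delta_rot": [0, 0, 0], "fingers": 0.04}, {"linear": [0, 0.003, 0.004], "delta_rot": [0, 0, 0], "fingers": 0.04}, {"linear": [0, 0.001, 0.001], "delta_rot": [0, 0, 0], "fingers": 0.04}, {"linear": [0, 0, 0], "delta_rot": [0, 0, 0], "fingers": 0.04}]'

```text
clock: 21.17
position: [0.5055, -0.2174, 0.087]
ee_rot: [-0.269, 0.754, -0.565, 0.2]
contact_force: [0.2, 0.4, -0.8]
width: 0.0514
```

```bash
python3 d.py .502 -.2175 .083 -75 39.5
```

```text
lin [-0.0009  0.0052  0.001 ] pos [ 0.5055 -0.2174  0.087 ] jawaz -73.69 z [ 0.606  0.179 -0.775] t 21.2 w 0.0514 q [-0.92  0.34  2.19  1.16  0.7  -0.59] F [ 0.2  0.4 -0.8]
rot [0.33 0.91 0.95]
```

Emit:
send_rows --plan '[{"linear": [0, 0.003, 0.002], "delta_rot": [0, 0, 0], "fingers": 0.04}, {"linear": [0, 0.001, 0], "delta_rot": [0, 0, 0], "fingers": 0.04}, {"linear": [0, 0, 0], "delta_rot": [0, 0, 0], "fingers": 0.071}, {"linear": [0, 0, 0], "delta_rot": [0, 0, 0], "fingers": 0.071}, {"linear": [0, 0, 0], "delta_rot": [0, 0, 0], "fingers": 0.071}, {"linear": [0, 0, 0], "delta_rot": [0, 0, 0], "fingers": 0.071}, {"linear": [0, 0, -0.015], "delta_rot": [0, 0, 0], "fingers": 0.071}, {"linear": [0, 0, -0.025], "delta_rot": [0, 0, 0], "fingers": 0.071}, {"linear": [0, 0, -0.03], "delta_rot": [0, 0, 0], "fingers": 0.071}, {"linear": [0, 0, -0.03], "delta_rot": [0, 0, 0], "fingers": 0.071}, {"linear": [0, 0, -0.03], "delta_rot": [0, 0, 0], "fingers": 0.071}, {"linear": [0, 0, 0], "delta_rot": [0, 0, 0], "fingers": 0.071}]'

```text
clock: 22.17
position: [0.4223, -0.2412, 0.187]
ee_rot: [-0.269, 0.754, -0.565, 0.198]
contact_force: [0.0, -0.8, -0.4]
width: 0.0708
```

```bash
python3 d.py .42 -.1 .25 -55 0;python3 - <<'E'
from h import *
t=manip.get_image('top');s=manip.get_image('scene')
for n,p,z in(('dropper_bottle',(.5025,-.216),.008),('stain_bottle',(.4725,-.301),.008)):
    MOD['b']=MOD[n]+[0,0,z]; MOD['b']=np.array([q for q in MOD['b'] if q[2]>.034 or True])
    for c in('top','scene'):
        for o in manip.masks_of(n,c):
            e=o['extent']; q=proj(c,[[p[0],p[1],.07]])[0]
            if abs((e[0]+e[2])/2-q[0])<20 and abs((e[1]+e[3])/2-q[1])<25: print(n,c,np.round(e),np.round(q))
A=cv2.resize(t[220:320,385:500],(400,348),interpolation=cv2.INTER_CUBIC)
B=cv2.resize(s[190:370,340:520],(348,348),interpolation=cv2.INTER_CUBIC)
cv2.imwrite('pics/n.png',np.hstack([A,B])[:,:,::-1])
E
```

```text
lin [-0.1364 -0.0686 -0.0244] pos [ 0.4223 -0.2412  0.187 ] jawaz -73.52 z [ 0.603  0.183 -0.776] t 22.2 w 0.0708 q [-1.14  0.12  2.13  0.85  0.98 -0.37] F [ 0.  -0.8 -0.4]
rot [-38.77  -6.   -17.91]
dropper_bottle top [408. 242. 442. 278.] [429. 257.]
dropper_bottle scene [402. 240. 434. 308.] [415. 278.]
stain_bottle top [457. 255. 495. 284.] [477. 266.]
stain_bottle scene [441. 269. 474. 333.] [460. 301.]
```

View pics/n.png

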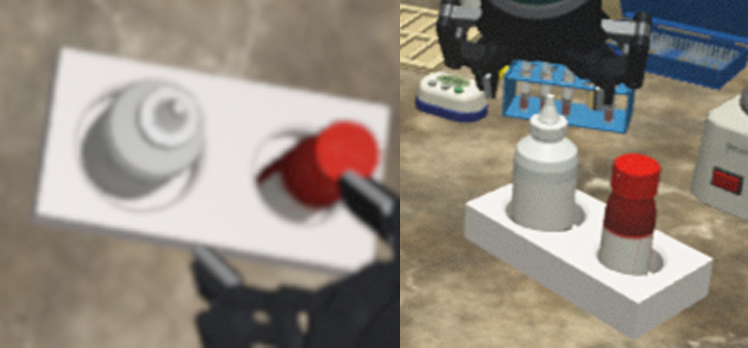

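Both bottles stand upright in their wells. Next is the cover-glass box.

Emit:
send_rows --plan '[{"linear": [0, -0.005, -0.006], "delta_rot": [-7, 0, 0], "fingers": 0.065}, {"linear": [0, 0, 0], "delta_rot": [-7, 0, 0], "fingers": 0.065}, {"linear": [0, 0, 0], "delta_rot": [-7, 0, 0], "fingers": 0.065}, {"linear": [0, 0, 0], "delta_rot": [-7, 0, 0], "fingers": 0.065}, {"linear": [0, 0, 0], "delta_rot": [-6, 0, 0], "fingers": 0.065}, {"linear": [0, 0, 0], "delta_rot": [0, 0, -5], "fingers": 0.065}, {"linear": [0, 0, 0], "delta_rot": [0, 0, -5], "fingers": 0.065}, {"linear": [0, 0, 0], "delta_rot": [0, 0, -3], "fingers": 0.065}, {"linear": [0, 0, 0], "delta_rot": [0, 0, 0], "fingers": 0.065}]'

```text
clock: 23.22
position: [0.4263, -0.2292, 0.1775]
ee_rot: [-0.051, 0.867, -0.495, 0.022]
contact_force: [-0.1, -0.2, 0.7]
width: 0.0648
```

```bash
python3 d.py .458 -.0603 .12 -58.5 0
```

```text
lin [-0.1284 -0.1062  0.0713] pos [ 0.4263 -0.2292  0.1775] jawaz -59.34 z [ 0.088  0.067 -0.994] t 23.2 w 0.0648 q [-0.71  0.18  1.85  0.12  1.09  0.27] F [-0.1 -0.2  0.7]
rot [-6.34  0.69 -0.88]
```

Emit:
send_rows --plan '[{"linear": [0, 0, 0], "delta_rot": [-6.3, 0.7, -0.9], "fingers": 0.065}, {"linear": [-0.02, -0.018, 0.005], "delta_rot": [0, 0, 0], "fingers": 0.065}, {"linear": [-0.028, -0.024, 0.01], "delta_rot": [0, 0, 0], "fingers": 0.065}, {"linear": [-0.028, -0.024, 0.01], "delta_rot": [0, 0, 0], "fingers": 0.065}, {"linear": [-0.028, -0.024, 0.01], "delta_rot": [0, 0, 0], "fingers": 0.065}, {"linear": [-0.015, -0.014, 0.01], "delta_rot": [0, 0, 0], "fingers": 0.065}, {"linear": [0, 0, 0], "delta_rot": [0, 0, 0], "fingers": 0.065}, {"linear": [0, 0, 0], "delta_rot": [0, 0, 0], "fingers": 0.065}]'

```text
clock: 23.88
position: [0.4539, -0.0657, 0.1226]
ee_rot: [0.002, 0.87, -0.494, -0.007]
contact_force: [-0.8, 0.7, 0.3]
width: 0.065
```

```bash
python3 d.py .458 -.0603 .07 -58.5 0
python3 - <<'E'
from h import *
manip.get_image('scene');manip.get_image('top')
for c in('top','scene'):
    for o in manip.masks_of('coverslip_box',c)[:2]:
        print(c,np.round(o['extent']),o['p'],fit('coverslip_box',{c:o['pixels'].astype(np.float32)},[.458,-.0603,.55]))
E
```

```text
lin [-0.0019 -0.0069  0.0526] pos [ 0.4539 -0.0657  0.1226] jawaz -59.16 z [-0.014  0.003 -1.   ] t 23.9 w 0.065 q [-0.29  0.23  1.94 -0.    0.99  0.74] F [-0.8  0.7  0.3]
rot [ 0.61  0.59 -0.65]
top [216. 171. 265. 218.] 0.47 (array([ 0.458 , -0.0603,  0.55  ]), [0.0])
scene [314. 291. 334. 305.] 0.74 (array([ 0.46212712, -0.0594463 ,  0.5439998 ]), [0.85])
```

Emit:
send_rows --plan '[{"linear": [-0.001, -0.0075, 0.015], "delta_rot": [0.6, 0.6, -0.6], "fingers": 0.065}, {"linear": [0, 0, 0.025], "delta_rot": [0, 0, 0], "fingers": 0.065}, {"linear": [0, 0, 0.015], "delta_rot": [0, 0, 0], "fingers": 0.065}, {"linear": [0, 0, 0.01], "delta_rot": [0, 0, 0], "fingers": 0.065}, {"linear": [0, 0, 0], "delta_rot": [0, 0, 0], "fingers": 0.065}, {"linear": [0, 0, 0], "delta_rot": [0, 0, 0], "fingers": 0.065}]'

```text
clock: 24.58
position: [0.4654, -0.0722, 0.0607]
ee_rot: [-0.001, 0.868, -0.496, 0.008]
contact_force: [-0.6, 0.9, -0.4]
width: 0.0651
```

```bash
python3 d.py .459 -.060 .0275 -58.5 0
```

```text
lin [-0.0142 -0.0003  0.033 ] pos [ 0.4654 -0.0722  0.0607] jawaz -59.46 z [ 0.015 -0.007 -1.   ] t 24.6 w 0.0651 q [-0.3   0.32  2.01 -0.    0.79  0.74] F [-0.6  0.9 -0.4]
rot [-0.55 -0.8  -0.95]
```

Emit:
send_rows --plan '[{"linear": [-0.012, 0, 0], "delta_rot": [-0.5, -0.7, -0.9], "fingers": 0.065}, {"linear": [0, 0, 0], "delta_rot": [0, 0, 0], "fingers": 0.065}, {"linear": [0, 0, 0], "delta_rot": [0, 0, 0], "fingers": 0.065}, {"linear": [0, 0, 0.007], "delta_rot": [0, 0, 0], "fingers": 0.065}, {"linear": [0, 0, 0], "delta_rot": [0, 0, 0], "fingers": 0.065}]'

```text
clock: 25.0
position: [0.4611, -0.0631, 0.0565]
ee_rot: [-0.001, 0.872, -0.49, 0.004]
contact_force: [-0.5, -0.3, 1.0]
width: 0.065
```

```bash
python3 d.py .459 -.060 .0275 -58.5 0
```

```text
lin [-0.0039  0.0003  0.029 ] pos [ 0.4611 -0.0631  0.0565] jawaz -58.64 z [ 0.007 -0.003 -1.   ] t 25.0 w 0.065 q [-0.29  0.32  2.02 -0.    0.79  0.74] F [-0.5 -0.3  1. ]
rot [-0.27 -0.34 -0.14]
```

Emit:
send_rows --force 25 --plan '[{"linear": [-0.004, 0, 0.012], "delta_rot": [0, 0, 0], "fingers": 0.065}, {"linear": [0, 0, 0.01], "delta_rot": [0, 0, 0], "fingers": 0.065}, {"linear": [0, 0, 0.004], "delta_rot": [0, 0, 0], "fingers": 0.065}, {"linear": [0, 0, 0], "delta_rot": [0, 0, 0], "fingers": 0.065}]'

```text
clock: 25.33
position: [0.4605, -0.0598, 0.0305]
ee_rot: [-0.001, 0.872, -0.489, 0.006]
contact_force: [-0.2, -0.0, -0.3]
width: 0.0647
```

```bash
python3 d.py .459 -.060 .0275 -58.5 0
```

```text
lin [-0.0006  0.0014  0.003 ] pos [ 0.4605 -0.0598  0.0305] jawaz -58.6 z [ 0.011 -0.004 -1.   ] t 25.3 w 0.0647 q [-0.28  0.36  2.06 -0.    0.71  0.74] F [-0.2 -0.  -0.3]
rot [-0.42 -0.51 -0.09]
```

Emit:
send_rows --force 25 --plan '[{"linear": [0, 0, 0.002], "delta_rot": [0, 0, 0], "fingers": 0.02}, {"linear": [0, 0, 0], "delta_rot": [0, 0, 0], "fingers": 0.02}, {"linear": [0, 0, 0], "delta_rot": [0, 0, 0], "fingers": 0.02}, {"linear": [0, 0, 0], "delta_rot": [0, 0, 0], "fingers": 0.02}, {"linear": [0, 0, 0], "delta_rot": [0, 0, 0], "fingers": 0.02}, {"linear": [0, 0, 0], "delta_rot": [0, 0, 0], "fingers": 0.02}, {"linear": [0, 0, -0.015], "delta_rot": [0, 0, 0], "fingers": 0.02}, {"linear": [0, 0, -0.03], "delta_rot": [0, 0, 0], "fingers": 0.02}, {"linear": [0, 0, -0.03], "delta_rot": [0, 0, 0], "fingers": 0.02}, {"linear": [0, 0, -0.02], "delta_rot": [0, 0, 0], "fingers": 0.02}, {"linear": [0, 0, 0], "delta_rot": [0, 0, 0], "fingers": 0.02}]'

```text
clock: 26.25
position: [0.4592, -0.0595, 0.1274]
ee_rot: [-0.001, 0.872, -0.489, 0.004]
contact_force: [-0.5, -0.8, 0.4]
width: 0.0304
```

```bash
python3 d.py .4444 .2354 .14 -82.25 0
```

```text
lin [-0.2593 -0.1411 -0.0137] pos [ 0.4592 -0.0595  0.1274] jawaz -58.61 z [ 0.008 -0.003 -1.   ] t 26.2 w 0.0304 q [-0.28  0.22  1.94 -0.    0.97  0.74] F [-0.5 -0.8  0.4]
rot [-0.39 -0.33 23.64]
```

Emit:
send_rows --plan '[{"linear": [-0.016, -0.009, -0.004], "delta_rot": [0, 0, 0], "fingers": 0.02}, {"linear": [-0.032, -0.0175, -0.004], "delta_rot": [0, 0, 0], "fingers": 0.02}, {"linear": [-0.032, -0.0175, -0.003], "delta_rot": [0, 0, 0], "fingers": 0.02}, {"linear": [-0.032, -0.0175, 0], "delta_rot": [0, 0, 0], "fingers": 0.02}, {"linear": [-0.032, -0.0175, 0], "delta_rot": [0, 0, 0], "fingers": 0.02}, {"linear": [-0.032, -0.0175, 0], "delta_rot": [0, 0, 0], "fingers": 0.02}, {"linear": [-0.032, -0.0175, 0], "delta_rot": [0, 0, 0], "fingers": 0.02}, {"linear": [-0.025, -0.014, 0], "delta_rot": [0, 0, 0], "fingers": 0.02}, {"linear": [0, 0, 0], "delta_rot": [0, 0, 6], "fingers": 0.02}, {"linear": [0, 0, 0], "delta_rot": [0, 0, 6], "fingers": 0.02}, {"linear": [0, 0, 0], "delta_rot": [0, 0, 6], "fingers": 0.02}, {"linear": [0, 0, 0], "delta_rot": [0, 0, 5], "fingers": 0.02}]'

```text
clock: 27.25
position: [0.4462, 0.2181, 0.1315]
ee_rot: [-0.001, 0.751, -0.661, 0.006]
contact_force: [0.5, -0.2, -0.1]
width: 0.0302
```

```bash
python3 d.py .4444 .2354 .08 -82.25 0
```

```text
lin [-0.0178  0.      0.0514] pos [0.4462 0.2181 0.1315] jawaz -82.7 z [ 0.01  -0.006 -1.   ] t 27.2 w 0.0302 q [ 0.32  0.26  1.86 -0.01  1.01  1.77] F [ 0.5 -0.2 -0.1]
rot [-0.52 -0.41 -0.45]
```

Emit:
send_rows --plan '[{"linear": [-0.012, 0, 0], "delta_rot": [-0.5, -0.4, -0.4], "fingers": 0.02}, {"linear": [-0.006, 0, 0.015], "delta_rot": [0, 0, 0], "fingers": 0.02}, {"linear": [0, 0, 0.02], "delta_rot": [0, 0, 0], "fingers": 0.02}, {"linear": [0, 0, 0.01], "delta_rot": [0, 0, 0], "fingers": 0.02}, {"linear": [0, 0, 0], "delta_rot": [0, 0, 0], "fingers": 0.02}, {"linear": [0, 0, 0], "delta_rot": [0, 0, 0], "fingers": 0.02}]'

```text
clock: 27.75
position: [0.4424, 0.24, 0.0819]
ee_rot: [0.001, 0.756, -0.654, -0.002]
contact_force: [0.7, -0.7, 0.0]
width: 0.0304
```

```bash
python3 d.py .4444 .2354 .034 -82.25 0
```

```text
lin [ 0.005  -0.0015  0.0479] pos [0.4424 0.24   0.0819] jawaz -81.72 z [-0.004  0.002 -1.   ] t 27.8 w 0.0304 q [0.36 0.34 1.91 0.   0.9  1.78] F [ 0.7 -0.7  0. ]
rot [0.23 0.17 0.53]
```

Emit:
send_rows --plan '[{"linear": [0.005, -0.001, 0.01], "delta_rot": [0, 0, 0], "fingers": 0.02}, {"linear": [0, 0, 0.015], "delta_rot": [0, 0, 0], "fingers": 0.02}, {"linear": [0, 0, 0.01], "delta_rot": [0, 0, 0], "fingers": 0.02}, {"linear": [0, 0, 0.005], "delta_rot": [0, 0, 0], "fingers": 0.02}, {"linear": [0, 0, 0], "delta_rot": [0, 0, 0], "fingers": 0.02}, {"linear": [0, 0, 0], "delta_rot": [0, 0, 0], "fingers": 0.02}]'

```text
clock: 28.25
position: [0.4465, 0.2374, 0.0431]
ee_rot: [-0.002, 0.758, -0.652, -0.002]
contact_force: [-0.7, 0.1, 0.2]
width: 0.0303
```

```bash
python3 d.py .4444 .2354 .034 -82.25 0
```

```text
lin [0.0017 0.0024 0.009 ] pos [0.4465 0.2374 0.0431] jawaz -81.39 z [-0.     0.006 -1.   ] t 28.2 w 0.0303 q [0.35 0.39 1.95 0.01 0.8  1.76] F [-0.7  0.1  0.2]
rot [-0.04  0.32  0.86]
```

Emit:
send_rows --plan '[{"linear": [0, 0, 0.006], "delta_rot": [0, 0, 0], "fingers": 0.02}, {"linear": [0, 0, 0.002], "delta_rot": [0, 0, 0], "fingers": 0.02}, {"linear": [0, 0, 0], "delta_rot": [0, 0, 0], "fingers": 0.02}, {"linear": [0, 0, 0], "delta_rot": [0, 0, 0], "fingers": 0.045}, {"linear": [0, 0, 0], "delta_rot": [0, 0, 0], "fingers": 0.045}, {"linear": [0, 0, 0], "delta_rot": [0, 0, 0], "fingers": 0.045}, {"linear": [0, 0, -0.015], "delta_rot": [0, 0, 0], "fingers": 0.045}, {"linear": [0, 0, -0.03], "delta_rot": [0, 0, 0], "fingers": 0.045}, {"linear": [0, 0, -0.03], "delta_rot": [0, 0, 0], "fingers": 0.045}, {"linear": [0, 0, -0.03], "delta_rot": [0, 0, 0], "fingers": 0.045}, {"linear": [0, 0, 0], "delta_rot": [0, 0, 0], "fingers": 0.045}]'

```text
clock: 29.17
position: [0.4466, 0.237, 0.1446]
ee_rot: [-0.002, 0.758, -0.652, -0.002]
contact_force: [0.8, 1.4, -0.1]
width: 0.0452
```

```bash
python3 d.py .446 .086 .12 -19.2 0
python3 - <<'E'
from h import *
manip.get_image('scene');manip.get_image('top')
for c in('top','scene'):
    for o in manip.masks_of('forceps',c)[:2]:
        print(c,np.round(o['extent']),round(o['p'],2),fit('forceps',{c:o['pixels'].astype(np.float32)},[.446,.086,-.335]))
    for o in manip.find_in('coverslip_box',c)[:2]: print(c,np.round(o['extent']),round(o['p'],2),proj(c,[[.4464,.2370,.012]]))
E
```

```text
lin [0.1494 0.0233 0.0238] pos [0.4466 0.237  0.1446] jawaz -81.34 z [-0.001  0.006 -1.   ] t 29.2 w 0.0452 q [0.35 0.26 1.82 0.01 1.05 1.76] F [ 0.8  1.4 -0.1]
rot [ -0.18   0.29 -62.14]
top [ 76. 219. 223. 368.] 0.64 (array([ 0.446,  0.086, -0.335]), [0.0])
top [268. 316. 300. 327.] 0.56 (array([ 0.45413883,  0.08259667, -0.50852414]), [0.03])
top [183. 324. 200. 339.] 0.51 [[192.19380388 328.54225482]]
scene [240. 272. 267. 297.] 0.52 (array([ 0.45023721,  0.08934581, -0.3894868 ]), [0.66])
scene [185. 250. 205. 263.] 0.67 [[193.01892488 258.31029957]]
scene [368. 285. 502. 362.] 0.31 [[193.01892488 258.31029957]]
```

Emit:
send_rows --plan '[{"linear": [0.02, 0.003, 0.0], "delta_rot": [0, 0, 0], "fingers": 0.045}, {"linear": [0.035, 0.006, 0.005], "delta_rot": [0, 0, 0], "fingers": 0.045}, {"linear": [0.035, 0.006, 0.01], "delta_rot": [0, 0, 0], "fingers": 0.045}, {"linear": [0.035, 0.005, 0.01], "delta_rot": [0, 0, 0], "fingers": 0.045}, {"linear": [0.01, 0.002, 0], "delta_rot": [0, 0, -6], "fingers": 0.045}, {"linear": [0, 0, 0], "delta_rot": [0, 0, -7], "fingers": 0.045}, {"linear": [0, 0, 0], "delta_rot": [0, 0, -7], "fingers": 0.045}, {"linear": [0, 0, 0], "delta_rot": [0, 0, -7], "fingers": 0.045}, {"linear": [0, 0, 0], "delta_rot": [0, 0, -7], "fingers": 0.045}, {"linear": [0, 0, 0], "delta_rot": [0, 0, -7], "fingers": 0.045}, {"linear": [0, 0, 0], "delta_rot": [0, 0, -7], "fingers": 0.045}, {"linear": [0, 0, 0], "delta_rot": [0, 0, -6], "fingers": 0.045}]'

```text
clock: 30.47
position: [0.4315, 0.0917, 0.0967]
ee_rot: [0.005, 0.975, -0.219, -0.021]
contact_force: [-0.5, 1.0, -0.9]
width: 0.0445
```

```bash
python3 d.py .447 .087 .08 -19.5 0
```

```text
lin [ 0.0167 -0.0026  0.016 ] pos [0.4315 0.0917 0.0967] jawaz -25.33 z [-0.044 -0.001 -0.999] t 30.5 w 0.0445 q [0.05 0.26 1.99 0.   0.94 0.49] F [-0.5  1.  -0.9]
rot [ 0.99  2.32 -5.81]
```

Emit:
send_rows --plan '[{"linear": [0.014, -0.003, 0], "delta_rot": [1, 2.3, -5.5], "fingers": 0.045}, {"linear": [0, 0, 0.015], "delta_rot": [0, 0, 0], "fingers": 0.045}, {"linear": [0, 0, 0.015], "delta_rot": [0, 0, 0], "fingers": 0.045}, {"linear": [0, 0, 0], "delta_rot": [0, 0, 0], "fingers": 0.045}, {"linear": [0, 0, 0], "delta_rot": [0, 0, 0], "fingers": 0.045}]'

```text
clock: 30.88
position: [0.4427, 0.0881, 0.0604]
ee_rot: [0.001, 0.986, -0.168, -0.004]
contact_force: [-0.6, 0.1, 0.0]
width: 0.0451
```

```bash
python3 d.py .447 .087 .028 -19.5 0
```

```text
lin [ 0.0047 -0.0005  0.0323] pos [0.4427 0.0881 0.0604] jawaz -19.29 z [-0.009 -0.    -1.   ] t 30.9 w 0.0451 q [0.04 0.31 2.04 0.   0.81 0.38] F [-0.6  0.1  0. ]
rot [0.18 0.48 0.21]
```

Emit:
send_rows --force 25 --plan '[{"linear": [0.004, 0, 0.01], "delta_rot": [0.2, 0.4, 0], "fingers": 0.045}, {"linear": [0, 0, 0.012], "delta_rot": [0, 0, 0], "fingers": 0.045}, {"linear": [0, 0, 0.005], "delta_rot": [0, 0, 0], "fingers": 0.045}, {"linear": [0, 0, 0], "delta_rot": [0, 0, 0], "fingers": 0.045}, {"linear": [0, 0, 0], "delta_rot": [0, 0, 0], "fingers": 0.045}]'

```text
clock: 31.3
position: [0.4462, 0.0869, 0.0327]
ee_rot: [-0.0, 0.986, -0.168, -0.002]
contact_force: [0.0, -0.8, 0.0]
width: 0.0447
```

```bash
python3 d.py .447 .087 .028 -19.5 0
```

```text
lin [ 0.0008 -0.0004  0.0047] pos [0.4462 0.0869 0.0327] jawaz -19.3 z [-0.003  0.001 -1.   ] t 31.3 w 0.0447 q [0.04 0.35 2.07 0.   0.73 0.37] F [ 0.  -0.8  0. ]
rot [0.03 0.2  0.2 ]
```

Emit:
send_rows --force 25 --plan '[{"linear": [0.001, 0, 0.0035], "delta_rot": [0, 0, 0], "fingers": 0.045}, {"linear": [0, 0, 0.001], "delta_rot": [0, 0, 0], "fingers": 0.0}, {"linear": [0, 0, 0], "delta_rot": [0, 0, 0], "fingers": 0.0}, {"linear": [0, 0, 0], "delta_rot": [0, 0, 0], "fingers": 0.0}, {"linear": [0, 0, 0], "delta_rot": [0, 0, 0], "fingers": 0.0}, {"linear": [0, 0, 0], "delta_rot": [0, 0, 0], "fingers": 0.0}, {"linear": [0, 0, 0], "delta_rot": [0, 0, 0], "fingers": 0.0}, {"linear": [0, 0, -0.015], "delta_rot": [0, 0, 0], "fingers": 0.0}, {"linear": [0, 0, -0.03], "delta_rot": [0, 0, 0], "fingers": 0.0}, {"linear": [0, 0, -0.03], "delta_rot": [0, 0, 0], "fingers": 0.0}, {"linear": [0, 0, -0.02], "delta_rot": [0, 0, 0], "fingers": 0.0}, {"linear": [0, 0, 0], "delta_rot": [0, 0, 0], "fingers": 0.0}]'

```text
clock: 32.3
position: [0.4468, 0.0865, 0.1274]
ee_rot: [0.0, 0.986, -0.168, -0.003]
contact_force: [-0.3, 0.9, 0.2]
width: 0.0096
```

```bash
python3 d.py .4728 .3231 .15 -82.25 0
python3 - <<'E'
from h import *
manip.get_image('scene')
for o in manip.find_in('forceps','scene')[:2]: print(np.round(o['extent']),round(o['p'],2))
a=np.radians(70.7);d=np.array([np.cos(a),np.sin(a),0])*.06
for z in(.005,.1): print(proj('scene',[np.array([.447,.087,z])+d,np.array([.447,.087,z])-d]))
E
```

```text
lin [-0.0537 -0.2318 -0.0226] pos [0.4468 0.0865 0.1274] jawaz -19.29 z [-0.006  0.001 -1.   ] t 32.3 w 0.0096 q [0.04 0.22 1.94 0.   0.99 0.37] F [-0.3  0.9  0.2]
rot [ 0.25  0.26 62.96]
[233. 223. 265. 244.] 0.59
[[235.12531101 268.675399  ]
 [268.13652765 292.67904788]]
[[231.16554029 223.9350287 ]
 [265.24439905 244.65832898]]
```

Emit:
send_rows --plan '[{"linear": [-0.004, -0.016, -0.008], "delta_rot": [0, 0, 0], "fingers": 0.0}, {"linear": [-0.008, -0.034, -0.007], "delta_rot": [0, 0, 0], "fingers": 0.0}, {"linear": [-0.008, -0.034, 0], "delta_rot": [0, 0, 0], "fingers": 0.0}, {"linear": [-0.008, -0.034, 0], "delta_rot": [0, 0, 0], "fingers": 0.0}, {"linear": [-0.008, -0.034, 0], "delta_rot": [0, 0, 0], "fingers": 0.0}, {"linear": [-0.008, -0.034, 0], "delta_rot": [0, 0, 0], "fingers": 0.0}, {"linear": [-0.006, -0.028, 0], "delta_rot": [0, 0, 0], "fingers": 0.0}, {"linear": [0, 0, 0], "delta_rot": [0, 0, 6], "fingers": 0.0}, {"linear": [0, 0, 0], "delta_rot": [0, 0, 7], "fingers": 0.0}, {"linear": [0, 0, 0], "delta_rot": [0, 0, 7], "fingers": 0.0}, {"linear": [0, 0, 0], "delta_rot": [0, 0, 7], "fingers": 0.0}, {"linear": [0, 0, 0], "delta_rot": [0, 0, 7], "fingers": 0.0}]'

```text
clock: 33.4
position: [0.4579, 0.3125, 0.1158]
ee_rot: [0.017, 0.888, -0.459, -0.017]
contact_force: [0.3, -0.3, -0.5]
width: 0.0095
```

Emit:
send_rows --plan '[{"linear": [0, 0, 0], "delta_rot": [0, 0, 7], "fingers": 0.0}, {"linear": [0, 0, 0], "delta_rot": [0, 0, 7], "fingers": 0.0}, {"linear": [0, 0, 0], "delta_rot": [0, 0, 7], "fingers": 0.0}, {"linear": [0, 0, 0], "delta_rot": [0, 0, 5], "fingers": 0.0}, {"linear": [0, 0, 0], "delta_rot": [0, 0, 0], "fingers": 0.0}]'

```text
clock: 33.82
position: [0.4518, 0.3098, 0.1045]
ee_rot: [0.03, 0.757, -0.652, -0.017]
contact_force: [0.0, 0.0, -0.5]
width: 0.0101
```

```bash
python3 d.py .4728 .3231 .09 -82.25 0
```

```text
lin [-0.0102 -0.0237  0.0128] pos [0.4518 0.3098 0.1045] jawaz -81.49 z [-0.064 -0.023 -0.998] t 33.8 w 0.0101 q [0.47 0.39 1.74 0.01 1.08 1.89] F [ 0.   0.  -0.5]
rot [ 3.84 -0.76  0.73]
```

Emit:
send_rows --plan '[{"linear": [-0.005, -0.012, 0], "delta_rot": [3.8, -0.7, -0.5], "fingers": 0.0}, {"linear": [-0.004, -0.01, 0.006], "delta_rot": [0, 0, 0], "fingers": 0.0}, {"linear": [0, 0, 0.006], "delta_rot": [0, 0, 0], "fingers": 0.0}, {"linear": [0, 0, 0], "delta_rot": [0, 0, 0], "fingers": 0.0}, {"linear": [0, 0, 0], "delta_rot": [0, 0, 0], "fingers": 0.0}]'

```text
clock: 34.23
position: [0.4699, 0.3207, 0.084]
ee_rot: [0.006, 0.763, -0.647, -0.002]
contact_force: [-0.6, -0.2, -0.2]
width: 0.0099
```

```bash
python3 d.py .4728 .3231 .035 -82.25 0
```

```text
lin [-0.0021 -0.0039  0.0489] pos [0.4699 0.3207 0.084 ] jawaz -80.57 z [-0.012 -0.006 -1.   ] t 34.2 w 0.0099 q [ 0.48  0.42  1.75 -0.    0.98  1.88] F [-0.6 -0.2 -0.2]
rot [ 0.72 -0.26  1.68]
```

Emit:
send_rows --plan '[{"linear": [-0.002, -0.003, 0.012], "delta_rot": [0.7, -0.2, 1.5], "fingers": 0.0}, {"linear": [0, 0, 0.015], "delta_rot": [0, 0, 0], "fingers": 0.0}, {"linear": [0, 0, 0.01], "delta_rot": [0, 0, 0], "fingers": 0.0}, {"linear": [0, 0, 0.004], "delta_rot": [0, 0, 0], "fingers": 0.0}, {"linear": [0, 0, 0], "delta_rot": [0, 0, 0], "fingers": 0.0}, {"linear": [0, 0, 0], "delta_rot": [0, 0, 0], "fingers": 0.0}]'

```text
clock: 34.73
position: [0.4723, 0.3225, 0.0401]
ee_rot: [0.003, 0.754, -0.656, -0.001]
contact_force: [0.7, -0.5, 0.6]
width: 0.0099
```

```bash
python3 d.py .4728 .3231 .033 -82.25 0
```

```text
lin [-0.0005 -0.0006  0.0071] pos [0.4723 0.3225 0.0401] jawaz -82.04 z [-0.005 -0.003 -1.   ] t 34.7 w 0.0099 q [ 0.48  0.47  1.8  -0.    0.88  1.91] F [ 0.7 -0.5  0.6]
rot [ 0.28 -0.14  0.21]
```

Emit:
send_rows --plan '[{"linear": [0, 0, 0.005], "delta_rot": [0, 0, 0], "fingers": 0.0}, {"linear": [0, 0, 0.001], "delta_rot": [0, 0, 0], "fingers": 0.0}, {"linear": [0, 0, 0], "delta_rot": [0, 0, 0], "fingers": 0.0}, {"linear": [0, 0, 0], "delta_rot": [0, 0, 0], "fingers": 0.03}, {"linear": [0, 0, 0], "delta_rot": [0, 0, 0], "fingers": 0.03}, {"linear": [0, 0, 0], "delta_rot": [0, 0, 0], "fingers": 0.03}, {"linear": [0, 0, -0.015], "delta_rot": [0, 0, 0], "fingers": 0.03}, {"linear": [0, 0, -0.03], "delta_rot": [0, 0, 0], "fingers": 0.03}, {"linear": [0, 0, -0.035], "delta_rot": [0, 0, 0], "fingers": 0.03}, {"linear": [0, 0, -0.035], "delta_rot": [0, 0, 0], "fingers": 0.03}, {"linear": [0, 0, 0], "delta_rot": [0, 0, 0], "fingers": 0.03}]'

```text
clock: 35.65
position: [0.4726, 0.3227, 0.1537]
ee_rot: [0.004, 0.755, -0.656, -0.001]
contact_force: [2.2, 0.1, 0.6]
width: 0.03
```

```bash
python3 d.py .667 .303 .28 -82.25 0
python3 - <<'E'
from h import *
t=manip.get_image('top');s=manip.get_image('scene')
A=cv2.resize(t[210:375,60:260],(480,396),interpolation=cv2.INTER_CUBIC)
B=cv2.resize(s[140:280,160:270],(311,396),interpolation=cv2.INTER_CUBIC)
cv2.imwrite('pics/o.png',np.hstack([A,B])[:,:,::-1])
E
```

```text
lin [ 0.0469 -0.189  -0.1274] pos [0.4726 0.3227 0.1537] jawaz -82.02 z [-0.006 -0.004 -1.   ] t 35.6 w 0.03 q [ 0.48  0.35  1.66 -0.    1.14  1.91] F [2.2 0.1 0.6]
rot [ 0.39 -0.17  0.23]
```

View pics/o.png

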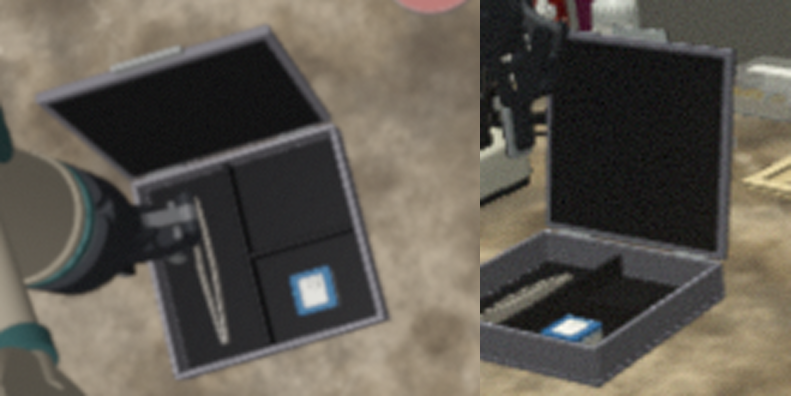

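The tweezers lie in the long bay and the box lies flat in the front bay. Next I'll close the lid from behind.

Emit:
send_rows --plan '[{"linear": [0, 0, -0.03], "delta_rot": [0, 0, 0], "fingers": 0.0}, {"linear": [0, 0, -0.04], "delta_rot": [0, 0, 0], "fingers": 0.0}, {"linear": [0, 0, -0.04], "delta_rot": [0, 0, 0], "fingers": 0.0}, {"linear": [0, 0, -0.02], "delta_rot": [0, 0, 0], "fingers": 0.0}, {"linear": [0.004, -0.018, 0], "delta_rot": [0, 0, 0], "fingers": 0.0}, {"linear": [0.008, -0.034, 0], "delta_rot": [0, 0, 0], "fingers": 0.0}, {"linear": [0.008, -0.034, 0], "delta_rot": [0, 0, 0], "fingers": 0.0}, {"linear": [0.008, -0.034, 0], "delta_rot": [0, 0, 0], "fingers": 0.0}, {"linear": [0.008, -0.034, 0], "delta_rot": [0, 0, 0], "fingers": 0.0}, {"linear": [0.008, -0.025, 0], "delta_rot": [0, 0, 0], "fingers": 0.0}, {"linear": [0, 0, 0], "delta_rot": [0, 0, 0], "fingers": 0.0}]'

```text
clock: 36.67
position: [0.6526, 0.2999, 0.2583]
ee_rot: [0.023, 0.756, -0.655, -0.01]
contact_force: [-0.1, -0.3, -1.1]
width: 0.0
```

```bash
python3 d.py .667 .303 .175 -82.25 0
```

```text
lin [-0.0023 -0.0187  0.0825] pos [0.6526 0.2999 0.2583] jawaz -81.78 z [-0.046 -0.022 -0.999] t 36.7 w 0.0 q [ 0.34  0.52  1.1  -0.01  1.56  1.76] F [-0.1 -0.3 -1.1]
rot [ 2.77 -0.88  0.45]
```

Emit:
send_rows --plan '[{"linear": [-0.002, -0.018, 0], "delta_rot": [2.8, -0.9, 0.4], "fingers": 0.0}, {"linear": [0, -0.003, 0], "delta_rot": [0, 0, 0], "fingers": 0.0}, {"linear": [0, 0, 0], "delta_rot": [0, 0, 0], "fingers": 0.0}, {"linear": [0, 0, 0.02], "delta_rot": [0, 0, 0], "fingers": 0.0}, {"linear": [0, 0, 0.025], "delta_rot": [0, 0, 0], "fingers": 0.0}, {"linear": [0, 0, 0.025], "delta_rot": [0, 0, 0], "fingers": 0.0}, {"linear": [0, 0, 0], "delta_rot": [0, 0, 0], "fingers": 0.0}]'

```text
clock: 37.25
position: [0.667, 0.3035, 0.1752]
ee_rot: [0.009, 0.753, -0.657, -0.006]
contact_force: [-2.1, -0.2, -1.2]
width: -0.0003
```

```bash
python3 d.py .571 .29 .175 -82.25 0
```

```text
lin [0.0003 0.0969 0.0022] pos [0.667  0.3035 0.1752] jawaz -82.21 z [-0.02  -0.006 -1.   ] t 37.2 w -0.0003 q [0.33 0.57 1.23 0.   1.37 1.77] F [-2.1 -0.2 -1.2]
rot [ 1.2  -0.16  0.04]
```

Emit:
send_rows --plan '[{"linear": [0, 0.015, 0], "delta_rot": [0.6, 0, 0], "fingers": 0.0}, {"linear": [0, 0.015, 0], "delta_rot": [0, 0, 0], "fingers": 0.0}, {"linear": [0, 0.015, 0], "delta_rot": [0, 0, 0], "fingers": 0.0}, {"linear": [0, 0.015, 0], "delta_rot": [0, 0, 0], "fingers": 0.0}, {"linear": [0, 0.015, 0], "delta_rot": [0, 0, 0], "fingers": 0.0}, {"linear": [0, 0.015, 0], "delta_rot": [0, 0, 0], "fingers": 0.0}]'

```text
clock: 37.75
position: [0.5722, 0.2918, 0.1781]
ee_rot: [0.007, 0.754, -0.656, -0.003]
contact_force: [1.7, 0.4, -0.6]
width: -0.0002
```

```bash
python3 d.py .527 .284 .18 -82.25 0
```

```text
lin [ 0.0015  0.0459 -0.0012] pos [0.5722 0.2918 0.1781] jawaz -82.05 z [-0.014 -0.006 -1.   ] t 37.8 w -0.0002 q [ 0.36  0.43  1.46 -0.    1.26  1.8 ] F [ 1.7  0.4 -0.6]
rot [ 0.87 -0.25  0.2 ]
```

Emit:
send_rows --plan '[{"linear": [0.001, 0.015, 0], "delta_rot": [0.8, 0, 0], "fingers": 0.0}, {"linear": [0, 0.015, 0], "delta_rot": [0, 0, 0], "fingers": 0.0}, {"linear": [0, 0.015, 0], "delta_rot": [0, 0, 0], "fingers": 0.0}, {"linear": [0, 0.015, 0.004], "delta_rot": [0, 0, 0], "fingers": 0.0}, {"linear": [0, 0.015, 0.006], "delta_rot": [0, 0, 0], "fingers": 0.0}, {"linear": [0, 0.015, 0.008], "delta_rot": [0, 0, 0], "fingers": 0.0}]'

```text
clock: 38.25
position: [0.48, 0.2802, 0.1703]
ee_rot: [-0.005, 0.756, -0.655, 0.005]
contact_force: [1.5, 0.6, 0.2]
width: 0.0001
```

```bash
python3 d.py .444 .273 .117 -82.25 0
```

```text
lin [0.0019 0.0374 0.0528] pos [0.48   0.2802 0.1703] jawaz -81.82 z [ 0.014  0.    -1.   ] t 38.2 w 0.0001 q [ 0.41  0.3   1.69 -0.01  1.13  1.84] F [1.5 0.6 0.2]
rot [-0.79 -0.09  0.43]
```

Emit:
send_rows --plan '[{"linear": [0.001, 0.01, 0.012], "delta_rot": [-0.6, 0, 0], "fingers": 0.0}, {"linear": [0, 0.01, 0.014], "delta_rot": [0, 0, 0], "fingers": 0.0}, {"linear": [0, 0.009, 0.014], "delta_rot": [0, 0, 0], "fingers": 0.0}, {"linear": [0, 0.008, 0.014], "delta_rot": [0, 0, 0], "fingers": 0.0}, {"linear": [0, 0.007, 0.014], "delta_rot": [0, 0, 0], "fingers": 0.0}, {"linear": [0, 0.005, 0.012], "delta_rot": [0, 0, 0], "fingers": 0.0}]'

```text
clock: 38.75
position: [0.4274, 0.2739, 0.0981]
ee_rot: [-0.006, 0.758, -0.653, 0.004]
contact_force: [0.7, -0.3, 0.4]
width: -0.0004
```

```bash
python3 d.py .42 .27 .064 -82.25 0
```

```text
lin [0.0028 0.0084 0.034 ] pos [0.4274 0.2739 0.0981] jawaz -81.5 z [ 0.013  0.003 -1.   ] t 38.8 w -0.0004 q [ 0.43  0.31  1.89 -0.    0.92  1.86] F [ 0.7 -0.3  0.4]
rot [-0.77  0.07  0.75]
```

Emit:
send_rows --plan '[{"linear": [0.001, 0.004, 0.01], "delta_rot": [0, 0, 0], "fingers": 0.0}, {"linear": [0, 0.003, 0.01], "delta_rot": [0, 0, 0], "fingers": 0.0}, {"linear": [0, 0.001, 0.006], "delta_rot": [0, 0, 0], "fingers": 0.0}, {"linear": [0, 0, 0.004], "delta_rot": [0, 0, 0], "fingers": 0.0}, {"linear": [0, 0, 0.002], "delta_rot": [0, 0, 0], "fingers": 0.0}]'

```text
clock: 39.17
position: [0.4165, 0.2725, 0.0682]
ee_rot: [-0.005, 0.759, -0.651, 0.004]
contact_force: [0.6, -0.6, -0.2]
width: -0.0003
```

```bash
python3 d.py .42 .27 .064 -82.25 0
```

```text
lin [ 0.003  -0.0031  0.0043] pos [0.4165 0.2725 0.0682] jawaz -81.28 z [ 0.012  0.003 -1.   ] t 39.2 w -0.0003 q [ 0.44  0.34  1.95 -0.    0.84  1.86] F [ 0.6 -0.6 -0.2]
rot [-0.72  0.07  0.97]
```

Emit:
send_rows --plan '[{"linear": [0, 0, 0.003], "delta_rot": [0, 0, 0], "fingers": 0.0}, {"linear": [0, 0, 0.002], "delta_rot": [0, 0, 0], "fingers": 0.0}, {"linear": [0, 0, 0.002], "delta_rot": [0, 0, 0], "fingers": 0.0}, {"linear": [0, 0, 0.001], "delta_rot": [0, 0, 0], "fingers": 0.0}]'

```text
clock: 39.5
position: [0.4172, 0.273, 0.0634]
ee_rot: [-0.006, 0.759, -0.651, 0.004]
contact_force: [-2.6, -2.5, 10.7]
width: 0.0
```

```bash
python3 d.py .42 .27 .0625 -82.25 0
```

```text
lin [ 0.0034 -0.0023  0.0009] pos [0.4172 0.273  0.0634] jawaz -81.27 z [ 0.013  0.004 -1.   ] t 39.5 w 0.0 q [ 0.44  0.35  1.95 -0.    0.83  1.86] F [-2.6 -2.5 10.7]
rot [-0.79  0.09  0.98]
```

Contact force is 10.7 N with the tip at z = 0.0384, which matches the closed lid top (38.5 mm). I'll retreat and check.

Emit:
send_rows --plan '[{"linear": [0, 0, -0.02], "delta_rot": [0, 0, 0], "fingers": 0.0}, {"linear": [0, 0, -0.03], "delta_rot": [0, 0, 0], "fingers": 0.0}, {"linear": [0, 0, -0.04], "delta_rot": [0, 0, 0], "fingers": 0.0}, {"linear": [0, 0.02, -0.04], "delta_rot": [0, 0, 0], "fingers": 0.0}, {"linear": [0, 0.03, -0.03], "delta_rot": [0, 0, 0], "fingers": 0.0}, {"linear": [0.03, 0.01, 0], "delta_rot": [0, 0, 0], "fingers": 0.0}, {"linear": [0.04, 0, 0], "delta_rot": [0, 0, 0], "fingers": 0.0}, {"linear": [0.04, 0, 0], "delta_rot": [0, 0, 0], "fingers": 0.0}, {"linear": [0.03, 0, 0], "delta_rot": [0, 0, 0], "fingers": 0.0}, {"linear": [0, 0, 0], "delta_rot": [0, 0, 0], "fingers": 0.0}, {"linear": [0, 0, 0], "delta_rot": [0, 0, 0], "fingers": 0.0}]'

```text
clock: 40.42
position: [0.3814, 0.1236, 0.2324]
ee_rot: [-0.012, 0.76, -0.649, 0.008]
contact_force: [0.0, 0.8, -0.1]
width: -0.0006
```

Run:
```python
from h import *
t=manip.get_image('top');s=manip.get_image('scene')
for c in('top','scene'):
    for n in('petri_dish','timer','lid','case'):
        for o in manip.find_in(n,c)[:1]: print(c,n,np.round(o['extent']),round(o['p'],2))
Rz=R.from_euler('z',.135).as_matrix()
for c in('top','scene'):
    q=proj(c,np.array([[x,y,.0385] for x in(-.08,.08) for y in(-.085,.085)])@Rz.T+[.479,.2775,0]); print(c,q.round(0).tolist())
A=cv2.resize(t[150:390,60:500],(640,349),interpolation=cv2.INTER_CUBIC)
B=cv2.resize(s[140:370,100:520],(640,350)) [:250]
cv2.imwrite('pics/p.png',np.vstack([A,B])[:,:,::-1])
st=manip.get_state();print(st['clock'],st['position'])
```

```text
top petri_dish [216. 172. 263. 218.] 0.93
top timer [284. 164. 326. 194.] 0.61
top lid [112. 258. 207. 320.] 0.59
top case [117. 260. 208. 316.] 0.67
scene petri_dish [296. 219. 335. 240.] 0.56
scene timer [350. 228. 386. 253.] 0.6
scene lid [131. 220. 242. 260.] 0.97
scene case [135. 217. 248. 277.] 0.81
top [[220.0, 342.0], [132.0, 368.0], [199.0, 260.0], [113.0, 285.0]]
scene [[198.0, 259.0], [130.0, 244.0], [245.0, 229.0], [181.0, 217.0]]
40.9167 [0.38099556 0.1251305  0.23178947]
```

View pics/p.png

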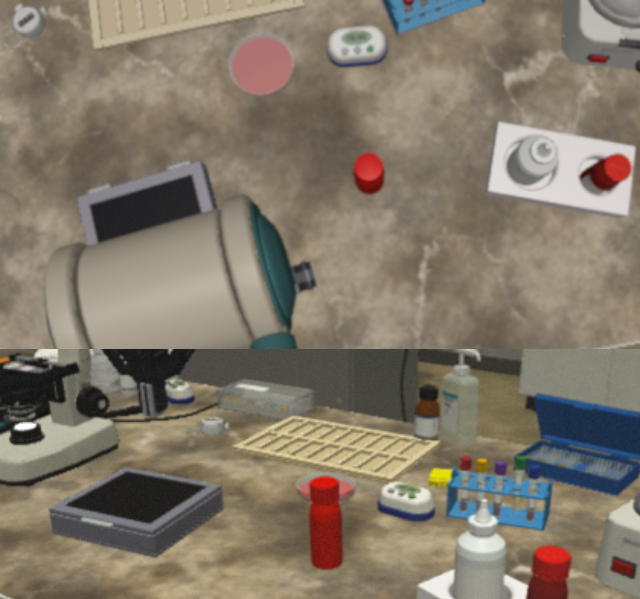

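```bash
python3 -c "
from rig import manip
print(manip.sign_off())"
```

```text
the job is handed in; nothing more can be done
None
```

The microscopy kit is put away and the job was handed in at about 41 s of the 120 s; the sign-off gave no verdict.

**What I did**
- **Bottles:** I put the labelled stain bottle in the narrow well with a vertical grip. The all-red look-alike was left where it stood. The dropper bottle went into the wide well with a tilted grip, because a vertical one would have hit its nozzle.
- **Case:** The cover-glass box went into the front square bay and the tweezers into the long bay. I then pushed the lid over from behind and pressed it down.

**Last checks**
- **Lid:** It stopped at 10.7 N with the fingertip at z = 38.4 mm, against 38.5 mm for a closed lid. Its outline in the scene picture matches the closed position to about 3 px.
- **Bottles:** Both look upright in their wells.
- **Tweezers and box:** The last picture before closing showed both lying flat in their bays, the box label side up.
- **Petri dish and timer:** They are where they started, to within the detector's few pixels.
- **Robot:** The gripper is clear of everything.

**Failed or uncertain**
- Two first attempts at the dropper from the robot's side ran into wrist joint limits. I backed off and came in from the right instead.
- Silhouette fits of the placed stain bottle were unreliable because the stand hides part of it. I judged its position from the pictures; the well itself holds it within about 6.5 mm of centre.
- The overhead detector reported the lid poorly because the arm hid part of it.

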